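# Load a filter cartridge and clamp it home

## Task

Fit the fresh filter cartridge (white with blue ends) into the water-filter dock: swing the clamp well up, lay the cartridge in the cradle with its nozzle in the notched end wall, then swing the clamp all the way down so that it presses the cartridge fully home, and let go. Leave the spent cartridge (tan with grey ends), the salt shaker and the pepper mill where they stand.

Things in the scene. Friction and masses are not known exactly. Their poses are not given: they have to be found in the camera images.
- fresh_center (a point): Centre of the fresh cartridge (loose, about 0.2 kg), 25 mm above its underside. White round barrel along its x, 44 mm across, 92 mm long between square blue end caps (50 x 50 mm, 14 mm thick; 120 mm over both); a blue nozzle, 18 mm across, sticks out 16 mm more at the +x end only. z is up: it lies flat on its caps. Grasp across the middle of the barrel.
- fresh_nozzle (a point): Tip of the fresh cartridge's nozzle, on the barrel's axis, 76 mm from its centre.
- spent_center (a point): Centre of the spent cartridge, 25 mm above its underside: same shape and axes, tan barrel and grey caps. To be left alone.
- dock_seat (a point): Where the cartridge's centre lies when fully home, 45 mm above the worktop. The dock is fixed; its -x side roughly faces the robot, z up. The cartridge lies along dock y, nozzle to +y. White cheeks and end walls hold the caps with 2 mm play all round; they rise to 71 mm above the worktop with flared tops. The barrel's middle is open to front and back for fingers.
- clamp_handle (a point): Middle of the clamp's handle, a blue round bar 14 mm thick, 66 mm long, along dock y, 155 mm from the hinge. The clamp is a steel frame: two side arms, 76 mm apart, from the hinge behind the cradle over the barrel to the handle, with a black cross bar half-way that presses on the barrel. The handle can be pinched from above, between the arms, at every angle.
- clamp_hinge (a point): Middle of the clamp's hinge axis, along dock y: 70 mm behind the seat (dock +x), 73 mm above the worktop. Its axes are the dock's. Shut, the handle is as high, 85 mm in front of the seat.
- clamp (a joint): Clamp angle in rad: 0 shut (arms level, towards dock -x), growing as the handle swings up and back; stop at 1.85, just past upright. The handle is at hinge + 155 mm x (-cos q, 0, sin q) in dock axes. A stiff hinge that stays where it is left; about 5 N at the handle swings it, 7 to 9 N shuts it on a cartridge.
- salt_center (a point): Centre of the loose salt shaker, 44 mm in diameter, 90 mm high. Leave standing. (Beyond it, from 0.6 m ahead of the robot and 0.2 m to its left, stands a fixed black toaster, 190 mm high.)
- mill_center (a point): Point on the axis of the loose wooden pepper mill, 85 mm above its foot; 58 mm in diameter, 170 mm high; it stands close to the notched end of the dock. Leave standing.
- dock_bed (a point): Middle of the top of the sprung rubber bed (24 mm wide in dock x, 60 mm long) under the barrel, as built: 35 mm above the worktop, over a 12 mm base plate. Laid in, the cartridge stands on it 12 mm too high (centre 57 mm above the worktop); pressing it home takes about 4 N rising to 8 N, and it springs back up unless clamped.
- dock_notch (a point): Middle of the notch for the nozzle, 26 mm wide and open at the top, in the grey +y end wall of the dock, 65 mm from the seat. The white -y end wall is whole.
Things that resemble listed ones, but are neither listed nor needed, are in the scene too. Of the things that look like the part that bears fresh_center, the middle-sized one is meant.

How it is judged:
On the way:
1. the fresh cartridge lies level in the cradle, nozzle in the notch, with the clamp still raised off it (horizontal distance between fresh_center and dock_seat below 0.008 m and z of fresh_center in the frame of dock_seat below 0.017 m and y of fresh_nozzle in the frame of dock_seat above 0.06 m and angle between the x axis of fresh_center and the y axis of dock_seat, either way round below 0.12 rad and value of joint clamp above 0.4 rad), for 0.2 s.
At the end, for the whole second after the job is handed in: Clamp shut (within 0.06 rad); fresh cartridge fully home: centre within 6 mm sideways and 4 mm in height of the seat, level, along the dock within 0.1 rad, nozzle in the notch; spent cartridge, salt shaker and mill within 30 mm of where they stood, shaker and mill upright (value of joint clamp below 0.06 rad and horizontal distance between fresh_center and dock_seat below 0.006 m and z of fresh_center in the frame of dock_seat between -0.004 and 0.004 m and y of fresh_nozzle in the frame of dock_seat above 0.06 m and angle between the x axis of fresh_center and the y axis of dock_seat, either way round below 0.1 rad and distance of each of spent_center, salt_center, mill_center from where it was at the start of the episode below 0.03 m and angle between each of salt_center, mill_center's own z axis and vertical below 0.2 rad); the robot touches nothing.
It fails at once if the spent cartridge, salt shaker or pepper mill is shifted more than 30 mm or knocked over (distance of any of spent_center, salt_center, mill_center from where it was at the start of the episode above 0.03 m).
It also fails if it takes over 69 s, if anything falls off the work surface, if the arm or the gripper's body presses on something with over 40 N, if the wrist force passes 120 N, or if a joint passes its speed limit or range.

## Robot

A 6-joint arm with a two-finger parallel gripper is mounted at the origin on a cart in front of the work surface, level with it; the furniture and walls round the work are solid. World frame = base frame: x ahead of the robot, y to its left, z up, the work surface at z = 0. Lengths are in m, angles in rad, forces in N, time in s.
With the tool pointing down it reaches from about 0.375 to 0.9 m from the base axis. Payload 3.1 kg.
Tool frame: the origin (TCP) lies on the centre line of the jaws, within the pads' length; the fingertips stand robot.finger_overhang ahead of it and the grasp point (between the pads) lies 2 mm behind it (robot.finger_overhang is the distance from the TCP to the fingertips, in m); z points along the fingers, y is the direction in which the jaws open and shut (so a half turn about z gives the same grasp; the last joint's range is limited). The gripper opens to 87 mm and grips with 3 to 60 N. Pads are 19 mm wide; open, the fingers measure 117 mm over their backs; the gripper's body (75 mm by 190 mm) begins 51 mm behind the grasp point.
Start: joints at [-1.421, 0.527, 1.433, -0, 1.181, -0.178], TCP at [0.202, -0.591, 0.218] pointing down, gripper open.
Joint ranges: [-3.08, 3.08], [-0.75, 2.2], [0.22, 2.44], [-1.43, 4.57], [0, 2.65], [-2.85, 2.85]. Speed limits (rad/s): [2.79, 2.79, 3.14, 3.14, 3.14, 3.14].

## Interface

Orientations are given as a unit quaternion [x, y, z, w].
In Python, from rig import robot gives the robot as it stands. The module is installed in compiled form; this text tells all that it offers.
- The arm moves only by the tool step_arm, never from a script. Its arguments are lists of equal length, an entry for each row: "slide": the shift along the tool's x, y, z in mm, a list of three; "twist": the turn about the tool's z in degrees. A call has 1 to 20 rows; each row shifts and turns the commanded pose from where the row before left it, along the tool's axes as they then stand; what a row does not reach is not made up. A row lasts 1/12 s, in which the tool goes at most 41.7 mm and 7.16 degrees, less where a joint would pass 70% of its speed; a pose out of reach is approached as far as the arm can. A call is refused whole if a number of a shift passes 41.7 or a number of a turn 7.16, either way. A call with a gripper value outside its range is refused whole. "jaw" is the finger opening in mm, from 0 to 87, set as the call begins (left out, the last holds). The fingers move at their own pace and stop on an object; "force" is the grip in N (left out, the last holds). Time passes only in rows, so rows that do not move let the fingers close. It gives the time, the measured TCP pose, the force and the opening at its end, in the units of the state.
- robot.get_obs(): the state, without advancing time (a new reading comes with each control period).
- robot.camera(name): name is "scene" or "top" or "wrist"; returns a dict with "color" (420x560x3 uint8, blue, green, red), "depth" (420x560 float32, m along the optical axis (not along the pixel's ray), 0 where there is no reading), "camera_matrix" (3x3 intrinsics, pixels), "k1" (the pictures are not rectified: a ray, as slopes to the right and down, at radius r is drawn at 1 + k1 r^2 times it, then the intrinsics apply), "origin" and "orientation" of the camera in the world. Camera axes: x right, y down, z forward; pixel columns grow to the right and rows downward; lengths in m; the calibration is good to about 2 mm. A picture is of the moment at which its call begins.
- robot.hand_in(): hands the job in, once; it reports no verdict.
The state is a dict: "time": time; "q": joint angles; "joint_velocities": joint speeds; "joint_torque": joint torques, N m; "position": TCP position; "tool_rot": TCP orientation; "ft_force": force on the tool from outside, world axes, zero at the start; "moment": the same for the moment, N m; "grip_width": finger opening in m.
Only numpy, scipy, OpenCV 4.12 (cv2) and the standard library are available. Lean on these libraries where they do the work, as an engineer would, in place of code of your own. Each camera call takes 0.05 s, during which the arm holds its last target.

## Working session

There is one attempt and no reset: what is moved stays moved. The work goes in short steps, Python scripts to look and compute and a tool call to move; the robot and the scene stay as the last step left them, time stands still between calls to the robot, and variables do not carry over. Pictures are saved under pics/ and viewed, and the job is handed in when it is done.

Besides the shell and the picture viewer there is one more tool, called after "Call:" as name(argument=value, ...) on one line, values as JSON. step_arm: Moves the arm, as the interface text tells. Its arguments: {"type":"object","properties":{"slide":{"type":"array","items":{"type":"array","items":{"type":"number"}}},"twist":{"type":"array","items":{"type":"number"}},"jaw":{"type":"number"},"force":{"type":"number"}},"required":["slide","twist"]}

```bash
mkdir -p pics; cat > h.py <<'E'
import numpy as np, cv2, pickle
from rig import robot
from scipy.spatial.transform import Rotation as R
def snap(name,tag):
    c=robot.camera(name); pickle.dump(c,open(f'pics/{tag}.pkl','wb')); cv2.imwrite(f'pics/{tag}.png',c['color']); return c
def load(tag): return pickle.load(open(f'pics/{tag}.pkl','rb'))
def ray(c,u,v):
    K=c['camera_matrix']; d=np.array([[[u,v]]],float)
    p=cv2.undistortPoints(d,K,np.array([c['k1'],0,0,0,0.]))[0,0]
    # cv2 model: distorted = x*(1+k1 r^2)
    return np.array([p[0],p[1],1.])
def rot(c):
    o=np.array(c['orientation'])
    return R.from_quat(o).as_matrix() if o.size==4 else o
def pz(c,u,v,z):
    d=rot(c)@ray(c,u,v); o=np.array(c['origin']); return o+d*(z-o[2])/d[2]
def pd(c,u,v):
    v0,u0=int(round(v)),int(round(u))
    w=c['depth'][max(0,v0-1):v0+2,max(0,u0-1):u0+2]; w=w[w>0]
    return np.array(c['origin'])+rot(c)@(ray(c,u,v)*np.median(w)) if len(w) else None
def crop(tag,x0,y0,x1,y1,s,out):
    im=cv2.imread(f'pics/{tag}.png')[y0:y1,x0:x1]
    cv2.imwrite(f'pics/{out}.png',cv2.resize(im,None,fx=s,fy=s,interpolation=cv2.INTER_CUBIC))
E
python3 - <<'E'
from h import *
for n in ['scene','top','wrist']:
    c=snap(n,n+'0'); print(n,c['origin'],c['orientation'],c['k1'],c['camera_matrix'].tolist())
print(robot.get_obs(),robot.finger_overhang)
E
```

```text
scene [-0.06607248  0.93109713  0.67139258] [-0.25913541  0.8353587  -0.45982759  0.15356844] -0.11356474516830126 [[405.2986516126867, 0.0, 274.02817652127163], [0.0, 405.2986516126867, 213.03871713390075], [0.0, 0.0, 1.0]]
top [0.36800838 0.15702839 1.10982686] [ 0.71145507 -0.70048604  0.04221108 -0.03700288] -0.08168818274602181 [[412.63861553233505, 0.0, 274.06339644180173], [0.0, 412.63861553233505, 207.62638116698088], [0.0, 0.0, 1.0]]
wrist [ 0.26560227 -0.5693557   0.38481127] [ 0.80704737 -0.57697181 -0.07408303  0.10143859] -0.07886869002689927 [[359.84365418634144, 0.0, 275.00223419497553], [0.0, 359.84365418634144, 208.48628373486957], [0.0, 0.0, 1.0]]
{'time': 0.15, 'q': array([-1.42050771e+00,  5.28235357e-01,  1.43360134e+00, -2.35066858e-05,
        1.18133603e+00, -1.78497012e-01]), 'joint_velocities': array([ 0.00011192, -0.00342922, -0.00447644,  0.00016676,  0.00013862,
       -0.00202197]), 'joint_torque': array([ 1.34360303e-03, -4.40428698e+01, -1.76842761e+01,  6.33411342e-02,
        5.52706188e-02, -9.33761407e-05]), 'position': array([ 0.20174889, -0.59096595,  0.21760913]), 'tool_rot': array([ 9.86516865e-01,  1.63657722e-01,  2.73908328e-07, -7.90112669e-04]), 'ft_force': array([-0.46803167, -1.13331056, -0.26370301]), 'moment': array([ 0.0082209 ,  0.0095725 , -0.01502145]), 'grip_width': 0.087348738739823} 0.017
```

View pics/scene0.png

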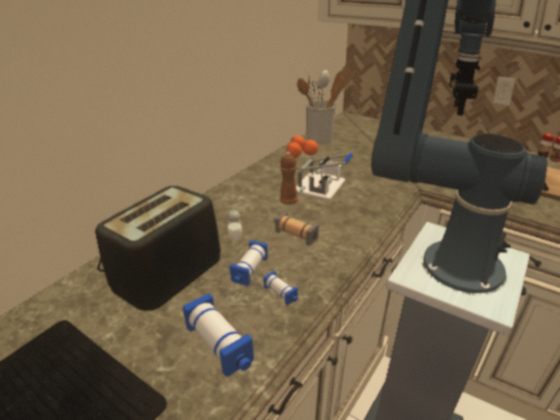

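View pics/top0.png

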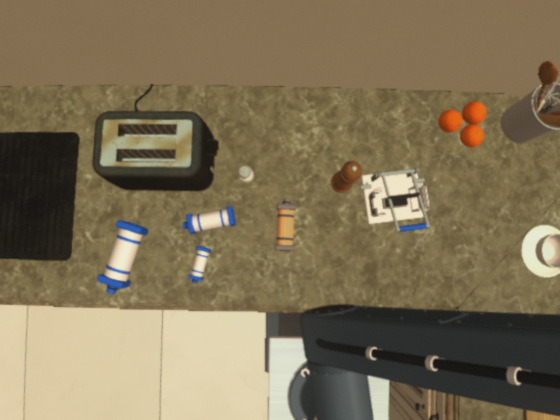

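View pics/wrist0.png

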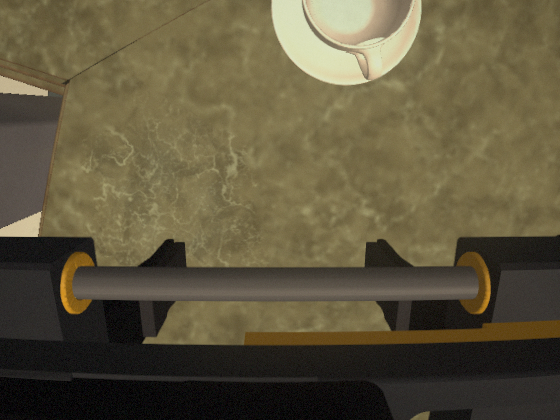

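The top view shows three fresh-looking cartridges: a large one near (122,257), a middle one near (210,220) and a small one near (200,265). The middle one's nozzle points left. The dock is near (397,197) with its clamp partly raised, and the mill is at (347,175). The spent cartridge is at (286,226) and the salt shaker at (246,174). Next I'll enlarge these areas.

```bash
python3 - <<'E'
from h import *
crop('top0',165,155,305,260,5,'c1'); crop('top0',320,140,440,240,6,'c2'); crop('scene0',220,120,380,240,5,'c3')
E
```

```text
(no output)
```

View pics/c1.png

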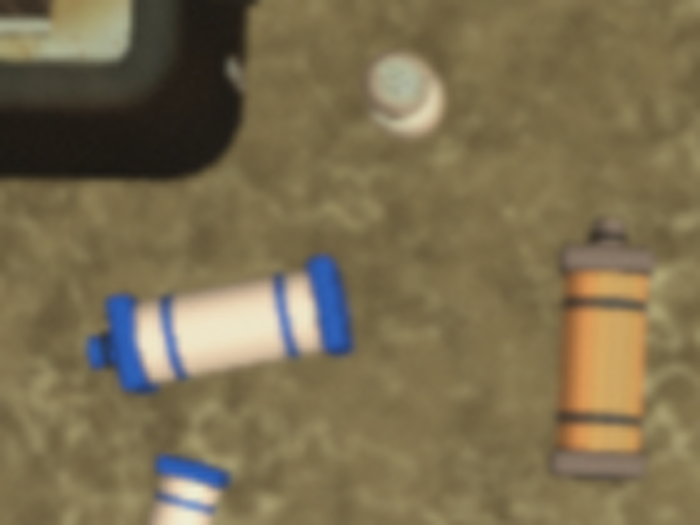

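View pics/c2.png

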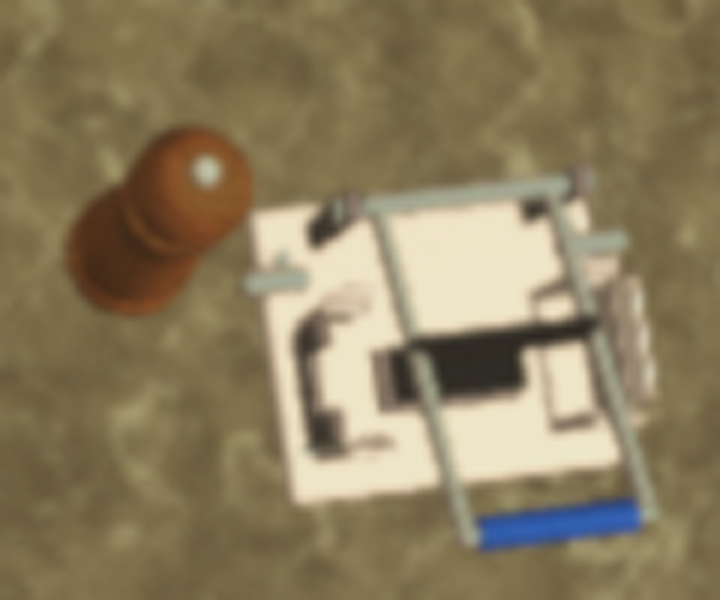

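View pics/c3.png

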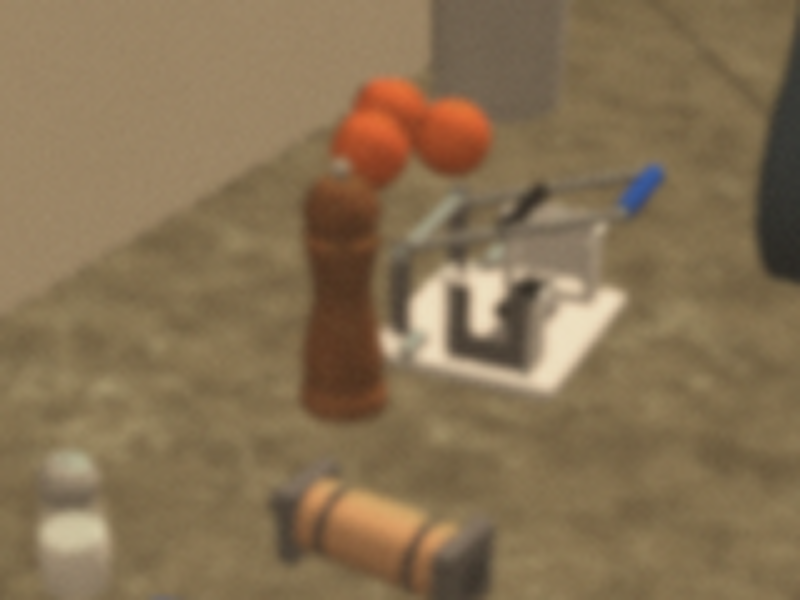

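```bash
python3 - <<'E'
from h import *
c=load('top0')
f=lambda x,y:(165+x/5-.4,155+y/5-.4)
g=lambda x,y:(320+x/6-.4,140+y/6-.4)
print('nozzle',pz(c,*f(88,352),.025))
for p in [(122,297),(140,390),(320,258),(345,350)]: print('cap',pz(c,*f(*p),.05), pd(c,*f(*p)))
for p in [(165,340),(225,328),(290,312)]: print('axis top',pz(c,*f(*p),.047), pd(c,*f(*p)))
print('hinge',pz(c,*g(345,205),.073),pz(c,*g(580,183),.073),pd(c,*g(470,193)))
h=[(478,535),(640,515),(560,525)]
print('handle',[pd(c,*g(*p)) for p in h],[ pz(c,*g(*h[2]),z) for z in (.1,.13,.16)])
for p in [(297,503),(252,212),(625,462)]: print('plate',pz(c,*g(*p),.012),pd(c,*g(*p)))
print('mill foot',pz(c,*g(130,250),.0),'top',pz(c,*g(207,172),.17),'salt',pz(c,*f(398,82),.09),'spent',pz(c,*f(605,360),.047))
print('bed',[pz(c,*g(*p),.035) for p in [(390,350),(395,410),(522,385)]])
print('notch wall',[pz(c,*g(*p),.071) for p in [(312,330),(318,450)]])
s=load('scene0')
q=lambda x,y:(220+x/5-.4,120+y/5-.4)
print('s handle',[pd(s,*q(*p)) for p in [(640,190),(655,175),(628,205)]])
print('s hinge',pd(s,*q(400,245)),pz(s,*q(403,243),.073),pz(s,*q(460,195),.073))
E
```

```text
nozzle [0.44015222 0.39170129 0.025     ]
cap [0.46726244 0.36972099 0.05      ] [0.46743241 0.37008521 0.04818512]
cap [0.41937501 0.35864274 0.05      ] [0.42080189 0.36424322 0.02055992]
cap [0.48918808 0.26772184 0.05      ] [0.48947591 0.26798476 0.04748266]
cap [0.44174678 0.25355567 0.05      ] [0.44407014 0.25659707 0.0166068 ]
axis top [0.44558521 0.34715043 0.047     ] [0.44555487 0.34707607 0.04741567]
axis top [0.45232266 0.31623373 0.047     ] [0.45240785 0.31639461 0.04592606]
axis top [0.46117443 0.28280408 0.047     ] [0.46120664 0.28284756 0.04663258]
hinge [ 0.57664749 -0.11343837  0.073     ] [ 0.58845432 -0.21652797  0.073     ] [ 0.58200759 -0.16650798  0.0778714 ]
handle [array([ 0.43213104, -0.15085779,  0.12942559]), array([ 0.44094633, -0.21703642,  0.1305877 ]), array([ 0.43628316, -0.18298175,  0.13366932])] [array([ 0.43863807, -0.19470927,  0.1       ]), array([ 0.4365398 , -0.18425982,  0.13      ]), array([ 0.43444153, -0.17381038,  0.16      ])]
plate [ 0.45304465 -0.10573703  0.012     ] [ 0.45328746 -0.10648731  0.00886538]
plate [ 0.58484925 -0.08667734  0.012     ] [ 0.58589263 -0.08784998  0.00671759]
plate [ 0.47366776 -0.25597786  0.012     ] [ 0.46330519 -0.2154722   0.11966957]
mill foot [ 0.56852162 -0.03302954  0.        ] top [ 0.56909413 -0.03416118  0.17      ] salt [0.57428082 0.22682259 0.09      ] spent [0.43891909 0.11958962 0.047     ]
bed [array([ 0.51957983, -0.14249109,  0.035     ]), array([ 0.49294051, -0.14430833,  0.035     ]), array([ 0.50498202, -0.20153691,  0.035     ])]
notch wall [array([ 0.52253641, -0.09887511,  0.071     ]), array([ 0.47114405, -0.10084226,  0.071     ])]
s handle [array([ 0.43246626, -0.17372492,  0.13268237]), array([ 0.43563552, -0.20245126,  0.1318042 ]), array([ 0.43015452, -0.15211893,  0.13099031])]
s hinge [ 0.57380061 -0.11058637  0.08163126] [ 0.58310822 -0.12957373  0.073     ] [ 0.59059928 -0.21817615  0.073     ]
```

The dock yaw is about 7.8° and the clamp angle about 0.34 rad, and the hinge-to-handle distance comes out at the stated 155 mm. Next I want the shape of the gripper body.

```bash
python3 - <<'E'
from h import *
crop('scene0',420,0,530,130,5,'c4')
s=load('scene0')
for p in [(455,60),(470,60),(485,60),(465,45),(465,95)]: print(p,pd(s,*p))
E
```

```text
(455, 60) [ 0.31399646 -0.95205497  0.33143208]
(470, 60) [ 0.18645163 -0.56409744  0.4083639 ]
(485, 60) [ 0.19239849 -0.95778658  0.34788033]
(465, 45) [ 0.21044255 -0.55968688  0.45518122]
(465, 95) [ 0.17144759 -0.50620509  0.3037741 ]
```

View pics/c4.png

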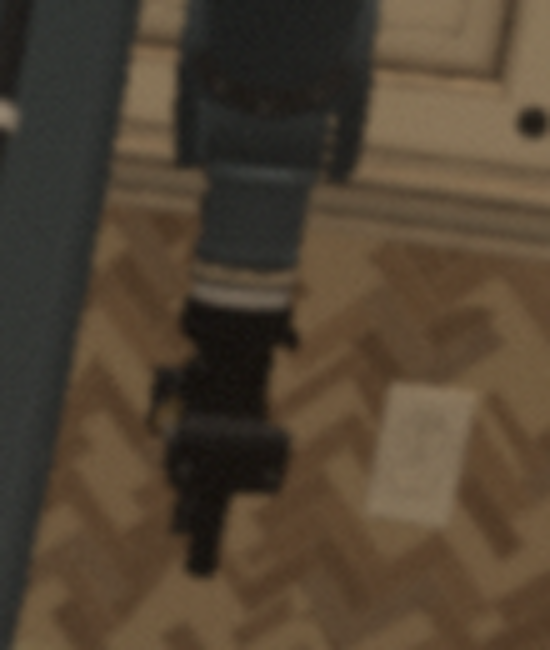

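The 190 mm side of the gripper body lies along the jaw direction. With the clamp upright, the body will come near the cross bar, so I'll open the clamp to its stop and grip the cartridge with the fingertips. First I turn the tool so the jaws lie along dock x.

Call:
step_arm(slide=[[0,0,0],[0,0,0],[0,0,0],[0,0,0],[0,0,0],[0,0,0],[0,0,0],[0,0,0],[0,0,0],[0,0,0],[0,0,0],[0,0,0]], twist=[-6.6,-6.6,-6.6,-6.6,-6.6,-6.6,-6.6,-6.6,-6.6,-6.6,-6.6,-6.6], jaw=87)

```text
time: 1.15
position: [0.2018, -0.5912, 0.2179]
tool_rot: [0.654, 0.757, 0.0, -0.0]
ft_force: [0.5, -0.8, 0.5]
grip_width: 0.0868
```

```bash
cat >> h.py <<'E'
def pose():
    o=robot.get_obs(); return np.array(o['position']),R.from_quat(o['tool_rot']).as_matrix(),o
def to(x,y,z):
    p,M,o=pose(); d=M.T@(np.array([x,y,z])-p)*1000
    print('tool shift mm',d.round(1),'yaw tool y',np.degrees(np.arctan2(M[1,1],M[0,1])).round(2),'rows',np.abs(d).max()/41.7,'t',o['time'],'q',np.round(o['q'],2),'F',np.round(o['ft_force'],1),'p',p.round(4),'w',round(o['grip_width'],4))
E
python3 - <<'E'
from h import *
to(.436,-.183,.218)
E
```

```text
tool shift mm [3.697e+02 2.911e+02 3.000e-01] yaw tool y 8.36 rows 8.866793268689982 t 1.15 q [-1.42  0.53  1.43  0.    1.18 -1.57] F [ 0.5 -0.8  0.5] p [ 0.2018 -0.5912  0.2179] w 0.0868
```

Call:
step_arm(slide=[[26.4,20.8,0],[26.4,20.8,0],[26.4,20.8,0],[26.4,20.8,0],[26.4,20.8,0],[26.4,20.8,0],[26.4,20.8,0],[26.4,20.8,0],[26.4,20.8,0],[26.4,20.8,0],[26.4,20.8,0],[26.4,20.8,0],[26.4,20.8,0],[26.4,20.8,0],[0,0,0]], twist=[0,0,0,0,0,0,0,0,0,0,0,0,0,0,0])

```text
time: 2.4
position: [0.4399, -0.1798, 0.2182]
tool_rot: [0.654, 0.757, 0.001, -0.001]
ft_force: [0.2, 0.5, -0.4]
grip_width: 0.0873
```

```bash
python3 - <<'E'
from h import *
to(.436,-.183,.126); c=snap('wrist','w1'); print(c['origin'])
E
```

```text
tool shift mm [-2.9 -4.4 92.2] yaw tool y 8.33 rows 2.211188326816379 t 2.4 q [-0.63  0.33  1.8   0.    1.02 -0.77] F [ 0.2  0.5 -0.4] p [ 0.4399 -0.1798  0.2182] w 0.0873
[ 0.42965763 -0.11325154  0.38572829]
```

View pics/w1.png

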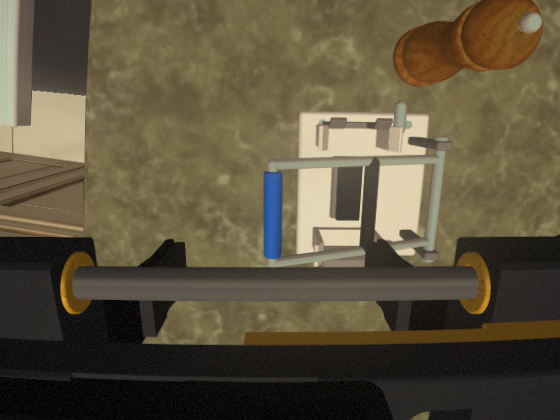

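The wrist view shows the handle from (272,172) to (273,258), the hinge bar from (438,142) to (432,255) and the black bed at about (347,188). I'll measure these.

```bash
python3 - <<'E'
from h import *
crop('w1',260,90,460,270,4,'c5')
c=load('w1')
for p in [(272,176),(272,215),(272,253),(440,145),(433,250),(438,200),(347,188),(340,125)]: print(p,pd(c,*p))
print('handle z.126',pz(c,272.3,173,.126),pz(c,272.8,258,.126))
E
```

```text
(272, 176) [ 0.43348208 -0.15345658  0.13333639]
(272, 215) [ 0.43757531 -0.18170173  0.13359496]
(272, 253) [ 0.44179128 -0.2108365   0.13359294]
(440, 145) [ 0.57113619 -0.11407669  0.08291613]
(433, 250) [ 0.5911385  -0.20829856  0.07859209]
(438, 200) [ 0.58360161 -0.16160037  0.07841527]
(347, 188) [ 0.51019342 -0.16990291  0.03626359]
(340, 125) [ 0.48638401 -0.11104689  0.06758284]
handle z.126 [ 0.43349312 -0.15241357  0.126     ] [ 0.44335904 -0.2177694   0.126     ]
```

View pics/c5.png

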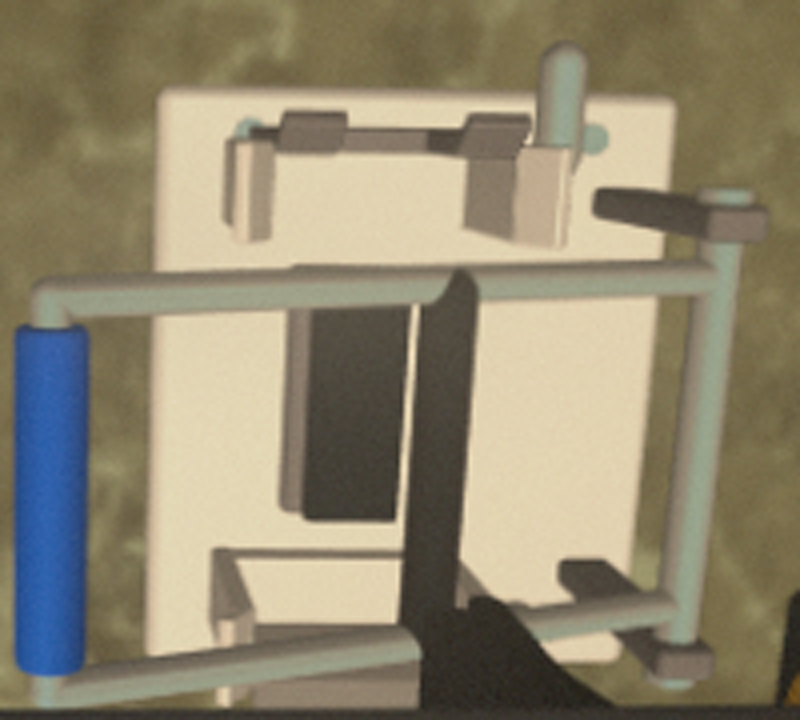

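```bash
python3 - <<'E'
from h import *
to(.438,-.185,.125)
c=load('w1')
for p in [(313,308),(410,300),(395,520),(303,520)]: print('bed',pz(c,260+p[0]/4,90+p[1]/4,.035))
for p in [(715,240),(683,635)]: print('hinge',pz(c,260+p[0]/4,90+p[1]/4,.073))
for p in [(345,130),(470,135)]: print('notch',pz(c,260+p[0]/4,90+p[1]/4,.071))
E
```

```text
tool shift mm [-2.8 -1.5 93.2] yaw tool y 8.34 rows 2.2351689138419712 t 2.45 q [-0.63  0.33  1.8   0.    1.02 -0.77] F [-0.1 -0.1 -0.5] p [ 0.4391 -0.1821  0.2182] w 0.0871
bed [ 0.49793568 -0.15078742  0.035     ]
bed [ 0.52123871 -0.1452787   0.035     ]
bed [ 0.52882589 -0.20089016  0.035     ]
bed [ 0.50552    -0.20428653  0.035     ]
hinge [ 0.57571724 -0.11852395  0.073     ]
hinge [ 0.59158749 -0.20911126  0.073     ]
notch [ 0.49071266 -0.10817932  0.071     ]
notch [ 0.51767636 -0.10503379  0.071     ]
```

Call:
step_arm(slide=[[-2,0,15],[0,0,20],[0,0,20],[0,0,20],[0,0,15],[0,0,3],[0,0,0],[0,0,0]], twist=[0,0,0,0,0,0,0,0])

```text
time: 3.12
position: [0.4389, -0.1877, 0.1257]
tool_rot: [0.656, 0.755, -0.0, 0.0]
ft_force: [-0.2, -0.1, 0.5]
grip_width: 0.0873
```

Call:
step_arm(slide=[[0,0,0],[0,0,0],[0,0,0],[0,0,0],[0,0,0],[0,0,0],[0,0,0],[0,0,0]], twist=[0,0,0,0,0,0,0,0], jaw=0, force=25)

```text
time: 3.78
position: [0.4388, -0.1867, 0.1254]
tool_rot: [0.656, 0.755, -0.0, 0.0]
ft_force: [-0.3, -0.3, 0.2]
grip_width: 0.0412
```

```bash
python3 - <<'E'
from h import *
to(.438,-.185,.125)
E
```

```text
tool shift mm [ 1.8 -0.5  0.4] yaw tool y 8.05 rows 0.04360527507979812 t 3.7833 q [-0.64  0.48  1.89 -0.    0.77 -0.78] F [-0.3 -0.3  0.2] p [ 0.4388 -0.1867  0.1254] w 0.0412
```

Call:
step_arm(slide=[[0,0,0],[0,0,0],[0,0,0],[0,0,0],[0,0,0],[0,0,0],[0,0,0]], twist=[0,0,0,0,0,0,0])

```text
time: 4.37
position: [0.4383, -0.1868, 0.1256]
tool_rot: [0.656, 0.755, -0.0, -0.0]
ft_force: [-2.7, -0.6, 5.4]
grip_width: 0.0042
```

```bash
python3 - <<'E'
from h import *
p,M,o=pose(); print(p,o['grip_width'],o['ft_force'])
q0=.35; r=155
h=np.array([-np.cos(q0),np.sin(q0)])*r
qs=np.arange(.35,1.86,.1); qs=np.append(qs,1.85)
P=np.c_[-np.cos(qs),np.sin(qs)]*r
print(np.c_[qs[1:],np.diff(P,axis=0)].round(1).tolist())
E
```

```text
[ 0.43825475 -0.18679063  0.12562975] 0.004218313773417176 [-2.73221119 -0.57942656  5.41326889]
[[0.4, 6.0, 14.3], [0.5, 7.4, 13.6], [0.6, 8.7, 12.8], [0.7, 10.0, 11.9], [0.8, 11.1, 10.8], [0.9, 12.1, 9.6], [1.0, 13.0, 8.4], [1.2, 13.8, 7.0], [1.2, 14.4, 5.6], [1.3, 14.9, 4.1], [1.4, 15.3, 2.6], [1.5, 15.5, 1.1], [1.6, 15.5, -0.5], [1.7, 15.4, -2.0], [1.8, 15.1, -3.5], [1.8, 0.0, 0.0]]
```

The opening is 4 mm, but the handle is 14 mm thick, so the grip must have slipped off it. I'll look before going on.

```bash
python3 - <<'E'
from h import *
snap('wrist','w2');snap('scene','s2');crop('s2',260,80,400,220,5,'c6')
p,M,o=pose(); print(p,o['grip_width'],o['ft_force'])
E
```

```text
[ 0.43828345 -0.18678315  0.12563862] 0.0017683154859054484 [-2.45028924 -0.55054105  4.77383221]
```

View pics/w2.png

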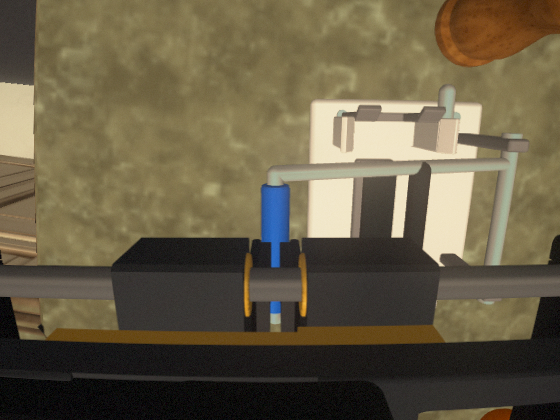

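View pics/c6.png

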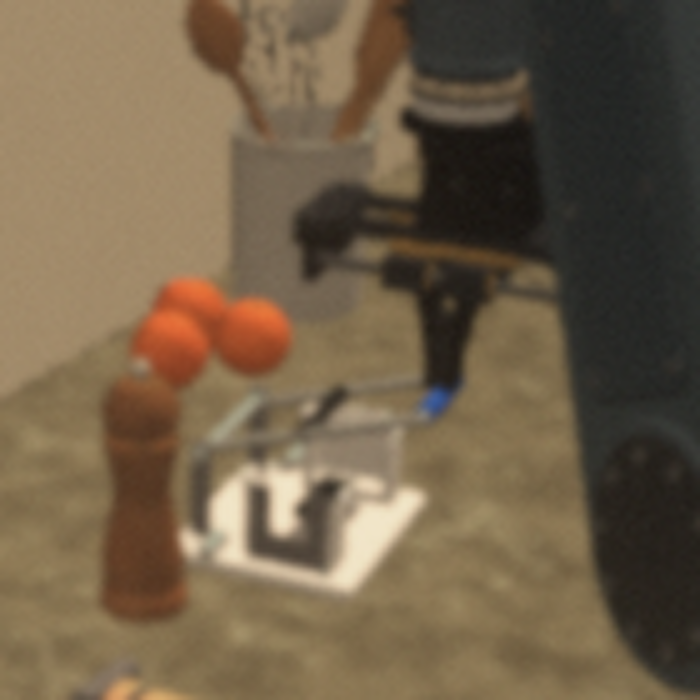

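The scene view shows the closed fingers standing on top of the handle. It was squeezed out downwards, so the clamp is now lower. I'll go up, open and measure the handle again.

Call:
step_arm(slide=[[0,0,-20],[0,0,-30],[0,0,-30],[0,0,-10],[0,0,0],[0,0,0],[0,0,0],[0,0,0],[0,0,0],[0,0,0],[0,0,0],[0,0,0],[0,0,0],[0,0,0]], twist=[0,0,0,0,0,0,0,0,0,0,0,0,0,0], jaw=70)

```text
time: 5.63
position: [0.4388, -0.1868, 0.2153]
tool_rot: [0.656, 0.755, 0.0, -0.0]
ft_force: [0.1, 0.5, 0.7]
grip_width: 0.0698
```

```bash
python3 - <<'E'
from h import *
c=snap('wrist','w3'); crop('w3',240,90,460,270,3.5,'c7'); 
t=snap('top','t3'); crop('t3',320,140,440,240,6,'c8')
p,M,o=pose(); print(p,o['grip_width'],o['ft_force'])
for n in range(0): pass
E
```

```text
[ 0.4387988  -0.1867907   0.21538085] 0.06976845327091756 [-0.30746837 -0.01931535  0.42200779]
```

View pics/c7.png

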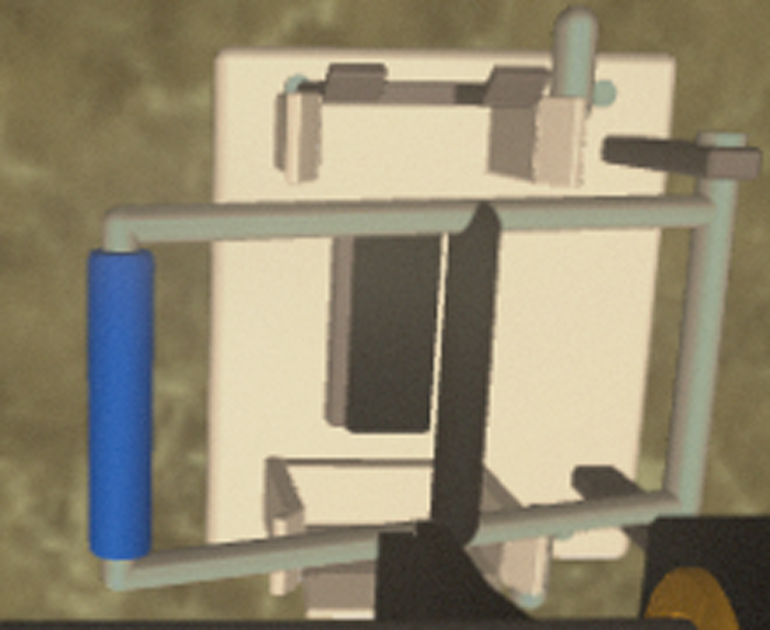

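View pics/c8.png

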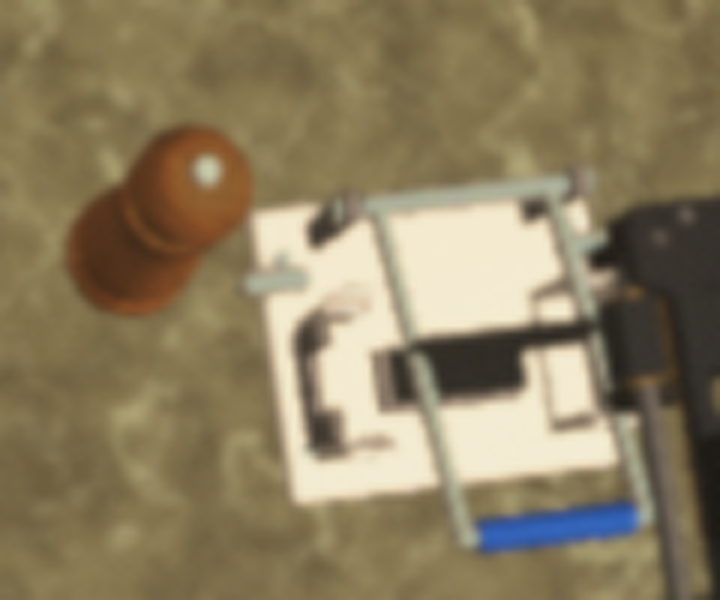

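```bash
python3 - <<'E'
from h import *
c=load('w3'); k=lambda x,y:(240+x/3.5-.4,90+y/3.5-.4)
for p in [(120,265),(120,400),(118,540)]: print(pd(c,*k(*p)))
for z in(.1,.11,.12,.127): print(z,pz(c,*k(121,404),z))
for p in [(700,300),(400,330)]: print(pd(c,*k(*p)))
t=load('t3');print('top',[pd(t,320+x/6,140+y/6) for x,y in [(560,526),(600,522),(520,530)]])
s=load('s2');
c1=load('w1'); print('hinge w1',pd(c1,438,200))
E
```

```text
[ 0.43273025 -0.15295252  0.13044436]
[ 0.43662897 -0.18064682  0.13013591]
[ 0.44043467 -0.21069888  0.13101631]
0.1 [ 0.43790631 -0.18882574  0.1       ]
0.11 [ 0.43758959 -0.18638136  0.11      ]
0.12 [ 0.43727287 -0.18393697  0.12      ]
0.127 [ 0.43705117 -0.1822259   0.127     ]
[ 0.57705707 -0.14765138  0.07818417]
[ 0.51457392 -0.17243942  0.03524843]
top [array([ 0.43525987, -0.18559017,  0.12892905]), array([ 0.43707486, -0.20203986,  0.12901142]), array([ 0.433492  , -0.16941918,  0.12817187])]
hinge w1 [ 0.58360161 -0.16160037  0.07841527]
```

```bash
python3 - <<'E'
from h import *
c=load('w2')
for p in [(275,190),(275,205),(275,225),(276,250),(276,310),(265,260),(290,260),(255,300),(490,200)]: print(p,pd(c,*p))
crop('w2',220,160,340,350,3.1,'c9')
E
```

```text
(275, 190) [ 0.43293739 -0.15226594  0.13100027]
(275, 205) [ 0.43393826 -0.15930054  0.13092201]
(275, 225) [ 0.43530589 -0.16891237  0.1308628 ]
(276, 250) [ 0.43754822 -0.1812649   0.13084208]
(276, 310) [ 0.44215781 -0.21347801  0.13051033]
(265, 260) [ 0.43240298 -0.17785234  0.15315069]
(290, 260) [ 0.44265384 -0.17608632  0.15386977]
(255, 300) [ 0.42969071 -0.16189089  0.21657361]
(490, 200) [ 0.62023077 -0.16055966  0.00072174]
```

View pics/c9.png

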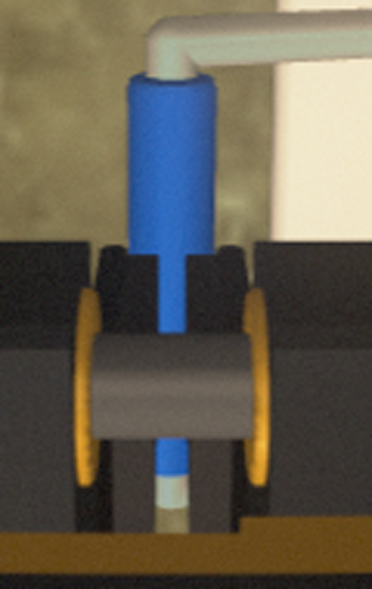

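View pics/w3.png

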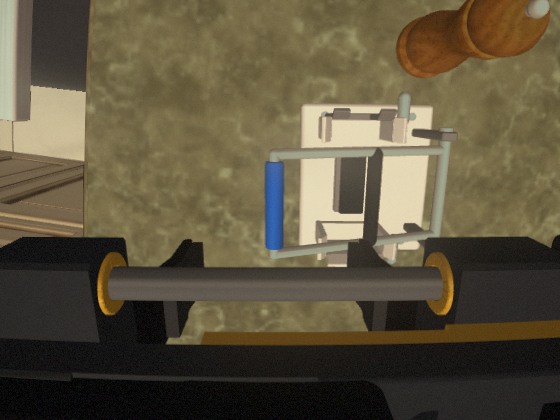

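```bash
python3 - <<'E'
from h import *
for t in ['w0','w1','w2','w3']:
    try: c=load(t if t!='w0' else 'wrist0')
    except: continue
    im=cv2.cvtColor(c['color'],cv2.COLOR_BGR2HSV)
    m=((im[...,0]>12)&(im[...,0]<26)&(im[...,1]>220)&(im[...,2]>150))[240:325]
    print(t,[(int(a)) for a in np.where(m.sum(0)>3)[0]])
E
```

```text
w0 []
w1 []
w2 []
w3 []
```

```bash
python3 - <<'E'
from h import *
p,M,o=pose()
c=load('w3')
for q in [(195,246),(198,255),(200,262),(185,250),(175,262),(185,310),(180,325),(360,246),(356,256),(352,264),(375,262),(370,310)]:
    P=pd(c,*q)
    if P is not None: print(q,P.round(4),'tool',((M.T@(P-p))*1000).round(1))
c=load('w2'); p2=np.array([.4383,-.1868,.1256])
for q in [(262,242),(262,250),(290,242),(270,245),(282,245),(282,255),(265,320)]:
    P=pd(c,*q)
    if P is not None: print(q,P.round(4),'tool',((M.T@(P-p2))*1000).round(1))
s=load('s2'); crop('s2',320,90,380,180,6,'c10')
t=load('s2')
E
```

```text
(195, 246) [ 0.4002 -0.1827  0.2256] tool [  9.4 -37.7 -10.2]
(198, 255) [ 0.403  -0.1845  0.2314] tool [  7.3 -35.2 -16. ]
(200, 262) [ 0.4036 -0.1893  0.2279] tool [  2.4 -35.2 -12.6]
(185, 250) [ 0.3975 -0.1819  0.2339] tool [ 10.6 -40.2 -18.6]
(175, 262) [ 0.3967 -0.182   0.2475] tool [ 10.6 -41.1 -32.2]
(185, 310) [ 0.4049 -0.1952  0.2606] tool [ -3.6 -34.8 -45.3]
(180, 325) [ 0.4048 -0.1974  0.2675] tool [ -5.8 -35.2 -52.1]
(360, 246) [ 0.4758 -0.1715  0.2269] tool [  9.9  38.8 -11.5]
(356, 256) [ 0.4718 -0.1727  0.2375] tool [  9.3  34.7 -22.2]
(352, 264) [ 0.4724 -0.1788  0.2321] tool [  3.2  34.4 -16.7]
(375, 262) [ 0.4772 -0.1707  0.2472] tool [ 10.5  40.3 -31.9]
(370, 310) [ 0.4725 -0.182   0.2668] tool [  0.   34.1 -51.4]
(262, 242) [ 0.4304 -0.1778  0.1319] tool [10.  -6.6 -6.3]
(262, 250) [ 0.4307 -0.1782  0.1413] tool [  9.6  -6.3 -15.7]
(290, 242) [ 0.4432 -0.1749  0.1349] tool [11.1  6.5 -9.4]
(270, 245) [ 0.4342 -0.1776  0.1351] tool [ 9.7 -2.8 -9.5]
(282, 245) [ 0.4397 -0.1769  0.1349] tool [ 9.6  2.8 -9.3]
(282, 255) [ 0.4395 -0.1767  0.1478] tool [  9.8   2.6 -22.2]
(265, 320) [ 0.4347 -0.1893  0.1802] tool [ -2.   -3.9 -54.6]
```

View pics/c10.png

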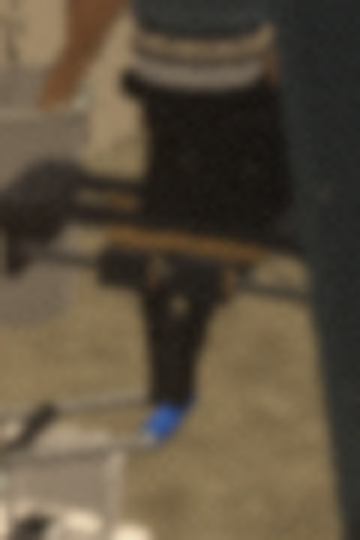

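```bash
python3 - <<'E'
from h import *
def proj(c,P):
    q=rot(c).T@(np.array(P)-c['origin']); x=cv2.projectPoints(q.reshape(1,1,3),np.zeros(3),np.zeros(3),c['camera_matrix'],np.array([c['k1'],0,0,0,0.]))[0].ravel(); return x.round(1),q[2].round(3)
p,M,o=pose()
c=load('w3'); print('cam in tool',M.T@(c['origin']-p), (M.T@rot(c)).round(3).tolist())
for z in (-.03,-.01,0,.017): print(z,proj(c,p+M@[.0095,-.035,z]),proj(c,p+M@[.0095,.035,z]))
s=load('s2'); p2=np.array([.4383,-.1868,.1256])
for z in (-.053,-.01,0.005,.017): print('scene',z,proj(s,p2+M@[0.0095,0,z]))
s=load('scene0'); 
E
```

```text
cam in tool [ 0.06774914 -0.00035796 -0.16723094] [[0.0, -0.969, -0.249], [1.0, 0.0, -0.0], [0.001, -0.249, 0.969]]
-0.03 (array([191.1, 262.6]), np.float64(0.147)) (array([360.9, 262.7]), np.float64(0.147))
-0.01 (array([200.7, 245.7]), np.float64(0.167)) (array([351.1, 245.8]), np.float64(0.167))
0 (array([204.8, 238.6]), np.float64(0.176)) (array([347. , 238.7]), np.float64(0.176))
0.017 (array([210.7, 228.2]), np.float64(0.193)) (array([340.9, 228.3]), np.float64(0.193))
scene -0.053 (array([347.9, 143.6]), np.float64(1.273))
scene -0.01 (array([346.9, 156.1]), np.float64(1.296))
scene 0.005 (array([346.6, 160.3]), np.float64(1.304))
scene 0.017 (array([346.3, 163.7]), np.float64(1.311))
```

My projections show where the fingertips really are. Both the wrist and scene images put them about 5 mm above the reported TCP, where they should be 17 mm below it. The tool is therefore about 22 mm higher than the reading suggests, and I only grazed the top of the handle. I'll go 112 mm down this time, to a reported z of about 0.103.

Call:
step_arm(slide=[[0,-1,15],[0,0,25],[0,0,25],[0,0,20],[0,0,15],[0,0,8],[0,0,4],[0,0,0],[0,0,0],[0,0,0]], twist=[0,0,0,0,0,0,0,0,0,0])

```text
time: 6.57
position: [0.4384, -0.1874, 0.1042]
tool_rot: [0.656, 0.755, 0.0, 0.001]
ft_force: [-0.2, 0.8, 0.4]
grip_width: 0.0699
```

```bash
python3 - <<'E'
from h import *
c=snap('wrist','w4'); 
to(.438,-.185,.125)
E
```

```text
tool shift mm [  2.4  -0.1 -20.7] yaw tool y 8.04 rows 0.4974575075940256 t 6.6167 q [-0.64  0.52  1.91  0.    0.71 -0.78] F [-0.6 -0.6  0.6] p [ 0.4384 -0.1873  0.1043] w 0.07
```

View pics/w4.png

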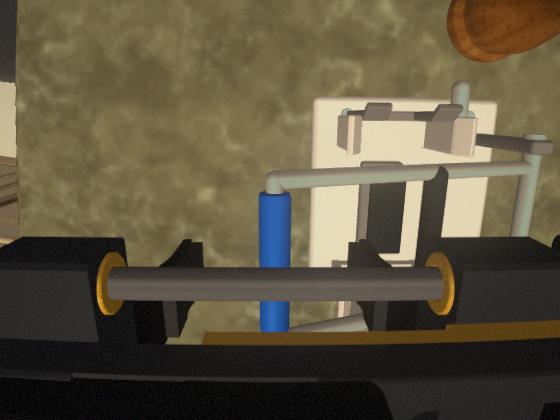

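The handle runs between the open fingers at (275,260), centred between the rings. Closing now.

Call:
step_arm(slide=[[0,0,0],[0,0,0],[0,0,0],[0,0,0],[0,0,0],[0,0,0],[0,0,0],[0,0,0],[0,0,0],[0,0,0],[0,0,0],[0,0,0]], twist=[0,0,0,0,0,0,0,0,0,0,0,0], jaw=0, force=30)

```text
time: 7.62
position: [0.438, -0.1869, 0.1033]
tool_rot: [0.656, 0.755, 0.0, 0.0]
ft_force: [1.2, 0.1, -0.8]
grip_width: 0.0131
```

```bash
python3 - <<'E'
from h import *
to(.438,-.185,.125)
q0=np.arcsin((.1235-.073)/.155); r=155
print(q0)
qs=np.linspace(q0,1.87,20)
P=np.c_[-np.cos(qs),np.sin(qs)]*r
print(np.c_[qs[1:],np.diff(P,axis=0)].round(1).tolist(), P[-1]-P[0])
E
```

```text
tool shift mm [  1.9   0.3 -21.7] yaw tool y 8.02 rows 0.520137086675468 t 7.6167 q [-0.64  0.52  1.91  0.    0.71 -0.78] F [ 1.2  0.1 -0.8] p [ 0.438  -0.1869  0.1033] w 0.0131
0.3318645968182459
[[0.4, 4.6, 11.7], [0.5, 5.5, 11.3], [0.6, 6.4, 10.8], [0.7, 7.2, 10.2], [0.7, 8.0, 9.6], [0.8, 8.8, 8.9], [0.9, 9.5, 8.2], [1.0, 10.1, 7.4], [1.1, 10.7, 6.6], [1.1, 11.2, 5.7], [1.2, 11.6, 4.8], [1.3, 12.0, 3.8], [1.4, 12.2, 2.8], [1.5, 12.4, 1.8], [1.5, 12.5, 0.8], [1.6, 12.5, -0.2], [1.7, 12.5, -1.2], [1.8, 12.3, -2.2], [1.9, 12.1, -3.2]] [192.23035562  97.61358511]
```

The grip holds at 13 mm. Now I swing the clamp along its arc.

Call:
step_arm(slide=[[0,4.6,-11.7],[0,5.5,-11.3],[0,6.4,-10.8],[0,7.2,-10.2],[0,8.0,-9.6],[0,8.8,-8.9],[0,9.5,-8.2],[0,10.1,-7.4],[0,10.7,-6.6]], twist=[0,0,0,0,0,0,0,0,0])

```text
time: 8.37
position: [0.5007, -0.1781, 0.1882]
tool_rot: [0.654, 0.756, -0.006, -0.006]
ft_force: [-16.6, -7.5, 14.7]
grip_width: 0.013
```

Call:
step_arm(slide=[[0,11.2,-5.7],[0,11.6,-4.8],[0,12.0,-3.8],[0,12.2,-2.8],[0,12.4,-1.8],[0,12.5,-0.8],[0,12.5,0.2],[0,12.5,1.2],[0,12.3,2.2],[0,0,0]], twist=[0,0,0,0,0,0,0,0,0,0])

```text
time: 9.2
position: [0.6162, -0.1623, 0.2042]
tool_rot: [0.655, 0.755, -0.001, -0.0]
ft_force: [-0.3, -0.7, 2.3]
grip_width: 0.0133
```

```bash
python3 - <<'E'
from h import *
to(.438,-.185,.125)
snap('top','t5');crop('t5',320,100,460,240,5,'c11')
E
```

```text
tool shift mm [   2.7 -179.4   79.5] yaw tool y 8.09 rows 4.303304630373338 t 9.2 q [-0.43  0.56  1.41 -0.    1.17 -0.57] F [-0.3 -0.7  2.3] p [ 0.6162 -0.1623  0.2042] w 0.0133
```

View pics/c11.png

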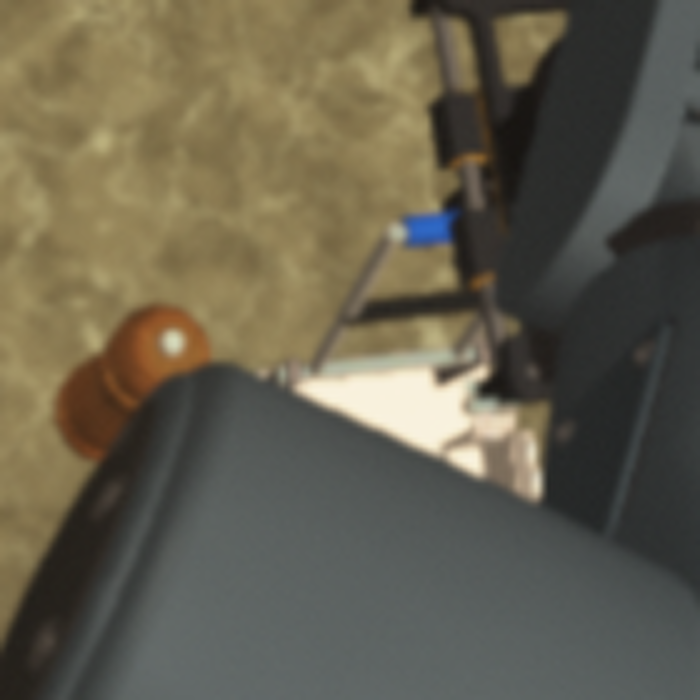

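The clamp is swung up to about 1.79 rad. I'll ease it to the stop, then release and rise.

Call:
step_arm(slide=[[0,5,1.3],[0,5,1.5],[0,2,0.5],[0,0,0],[0,0,0]], twist=[0,0,0,0,0])

```text
time: 9.67
position: [0.6258, -0.161, 0.2013]
tool_rot: [0.656, 0.755, -0.002, -0.001]
ft_force: [-5.2, -2.9, 5.6]
grip_width: 0.0127
```

Call:
step_arm(slide=[[0,0,0],[0,0,0],[0,0,0],[0,0,0],[0,0,0],[0,0,-15],[0,0,-25],[0,0,-25],[0,0,-15],[0,0,0]], twist=[0,0,0,0,0,0,0,0,0,0], jaw=50)

```text
time: 10.5
position: [0.6303, -0.1607, 0.2851]
tool_rot: [0.656, 0.755, 0.001, 0.004]
ft_force: [1.1, -0.6, 0.2]
grip_width: 0.0497
```

```bash
python3 - <<'E'
from h import *
to(.455,.314,.28)
snap('wrist','w6');snap('scene','s6');crop('s6',260,80,400,220,5,'c12')
E
```

```text
tool shift mm [ 494.6 -107.     2.1] yaw tool y 8.06 rows 11.862104915259165 t 10.5 q [-0.42  0.5   1.29  0.    1.34 -0.56] F [ 1.1 -0.6  0.2] p [ 0.6303 -0.1607  0.2851] w 0.0497
```

View pics/c12.png

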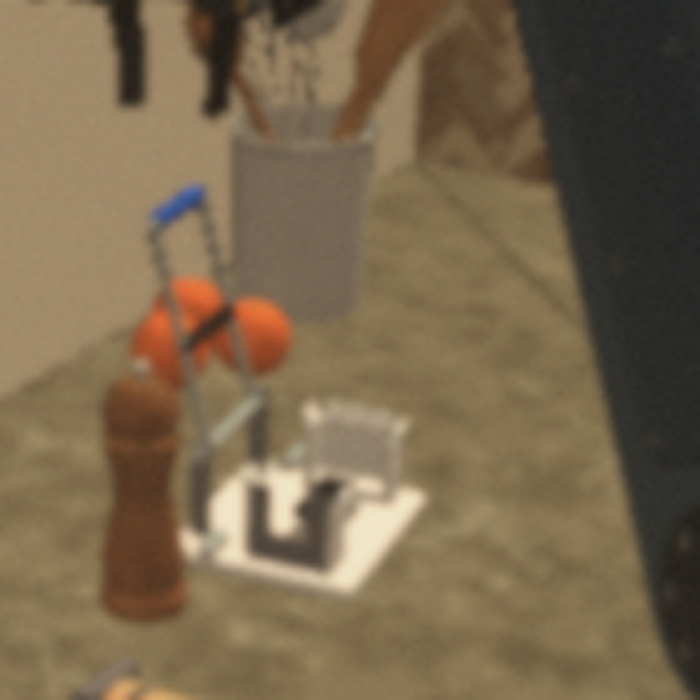

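View pics/w6.png

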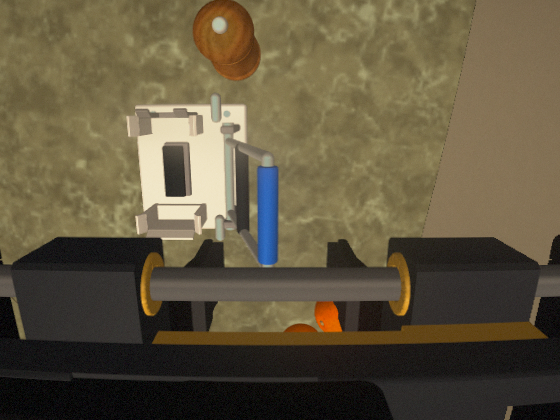

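The clamp stands open at its stop and the cradle is unobstructed. I'll measure the cradle closely from this view.

```bash
python3 - <<'E'
from h import *
crop('w6',110,80,260,260,4,'c13')
E
```

```text
(no output)
```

View pics/c13.png

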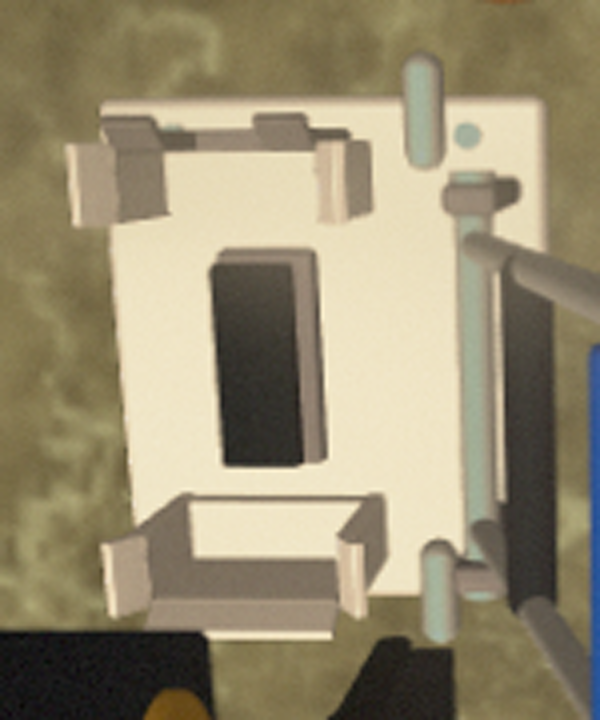

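```bash
python3 - <<'E'
from h import *
c=load('w6'); k=lambda x,y:(110+x/4-.4,80+y/4-.4)
B=np.array([pz(c,*k(*p),.035) for p in [(212,266),(294,263),(304,466),(225,467)]])
print(B.round(4).tolist(),B.mean(0).round(4))
print('yaw',[np.degrees(np.arctan2(-(a-b)[0],(a-b)[1])) for a,b in [(B[0],B[3]),(B[1],B[2])]])
pl=[pz(c,*k(*p),.012) for p in [(103,100),(545,100)]]; print('plate',pl)
print('hinge',pz(c,*k(473,190),.073),pz(c,*k(485,590),.073))
for p in [(423,65),(423,75),(440,550),(445,600)]: print('post',pd(c,*k(*p)))
for p in [(133,130),(275,125),(240,150),(240,620),(350,560),(125,570),(95,190),(332,180)]: print('walls',pd(c,*k(*p)))
print('crossbar',pd(c,*k(528,300)),pd(c,*k(535,560)),'handle',pd(c,268,210))
E
```

```text
[[0.4984, -0.145, 0.035], [0.522, -0.1409, 0.035], [0.5298, -0.2004, 0.035], [0.5062, -0.2039, 0.035]] [ 0.5141 -0.1726  0.035 ]
yaw [np.float64(7.609980265614291), np.float64(7.479451083681525)]
plate [array([ 0.45531222, -0.10284424,  0.012     ]), array([ 0.58641334, -0.08566423,  0.012     ])]
hinge [ 0.57530796 -0.11165136  0.073     ] [ 0.59042334 -0.21870115  0.073     ]
post [ 0.55176892 -0.08096395  0.02620836]
post [ 0.5522304  -0.08374167  0.02725226]
post [ 0.57164167 -0.22351222  0.02547649]
post [ 0.57497859 -0.23891151  0.02697119]
walls [ 0.48597231 -0.10810617  0.07203986]
walls [ 0.52268286 -0.10213916  0.07196614]
walls [ 0.50358909 -0.11126083  0.03368919]
walls [ 0.52230693 -0.23879656  0.06834396]
walls [ 0.55210124 -0.21625013  0.07005129]
walls [ 0.48904631 -0.22853011  0.06865349]
walls [ 0.47549858 -0.12497809  0.06831334]
walls [ 0.53867365 -0.11405569  0.07225375]
crossbar [ 0.59790215 -0.12919131  0.14662573] [ 0.60622073 -0.185723    0.14709563] handle [ 0.62456946 -0.15211419  0.22971034]
```

```bash
python3 - <<'E'
from h import *
M=R.from_quat([.656,.755,0,0]).as_matrix(); p2=np.array([.4383,-.1868,.1256])
c=load('w2'); 
for q in [(3,245),(3,260),(3,280),(556,240),(556,250),(556,280),(552,290),(545,270),(150,245),(20,270)]:
    P=pd(c,*q)
    if P is not None: print(q,((M.T@(P-p2))*1000).round(1))
s=load('scene0'); p,=[np.array([.2017,-.591,.2176])]; M0=R.from_quat([9.86516865e-01,1.63657722e-01,0,0]).as_matrix()
for v in range(80,102,2):
  for u in (460,466,472):
    P=pd(s,u,v)
    if P is not None and P[1]>-.7: print(u,v,((M0.T@(P-p))*1000).round(0))
E
```

```text
(3, 245) [-110.1 -402.   306.4]
(3, 260) [-114.8 -368.5  261.5]
(3, 280) [ 30.8 -65.6 -92.6]
(556, 240) [ 35.4  78.8 -76.6]
(556, 250) [ 33.   78.1 -78.1]
(556, 280) [ 30.8  67.5 -92.3]
(552, 290) [ 28.3  66.7 -92.6]
(545, 270) [ 32.5  65.7 -90.1]
(150, 245) [ 37.5 -30.8 -85.5]
(20, 270) [ 32.6 -62.1 -90.6]
460 80 [  18.  -52. -126.]
466 80 [  -2.  -51. -127.]
472 80 [ -22.  -46. -128.]
460 82 [  17.  -53. -119.]
466 82 [  -3.  -51. -121.]
472 82 [ -23.  -47. -122.]
460 84 [  19.  -76. -118.]
466 84 [  -2.  -66. -117.]
472 84 [ -22.  -57. -117.]
460 86 [  21.  -93. -115.]
466 86 [   1.  -92. -117.]
472 86 [ -18.  -87. -118.]
460 88 [  20.  -95. -109.]
466 88 [   1.  -96. -111.]
472 88 [ -18.  -96. -113.]
460 90 [  18.  -90. -101.]
466 90 [  -1.  -94. -104.]
472 90 [ -19.  -96. -107.]
460 92 [ 16. -86. -94.]
466 92 [ -3. -85. -95.]
472 92 [-21. -93. -99.]
460 94 [ 15. -89. -88.]
466 94 [ -4. -87. -89.]
472 94 [-23. -88. -91.]
460 96 [ 14. -89. -81.]
466 96 [ -5. -88. -83.]
472 96 [-25. -86. -84.]
460 98 [ 10. -69. -69.]
466 98 [ -7. -84. -75.]
472 98 [-26. -86. -77.]
460 100 [  7. -62. -60.]
```

The end of the body and the cross bar nearly coincide in dock x, so I'll release the cartridge from slightly higher up, inside the flares. Moving to the fresh cartridge.

Call:
step_arm(slide=[[20,-4,0],[38,-8.2,0],[38,-8.2,0],[38,-8.2,0],[38,-8.2,0],[38,-8.2,0],[38,-8.2,0],[38,-8.2,0],[38,-8.2,0],[38,-8.2,0],[38,-8.2,0],[38,-8.2,0],[38,-8.2,0],[18,-4,0],[0,0,0],[0,0,0],[0,0,0]], twist=[0,0,0,0,0,0,0,0,0,0,0,0,0,0,-4,0,0], jaw=87)

```text
time: 12.02
position: [0.4524, 0.314, 0.2792]
tool_rot: [0.629, 0.777, -0.002, -0.001]
ft_force: [-0.2, -0.4, -0.3]
grip_width: 0.0872
```

```bash
python3 - <<'E'
from h import *
snap('wrist','w7')
to(.455,.314,.28)
E
```

```text
tool shift mm [-0.1  2.1 -0.5] yaw tool y 11.94 rows 0.050848843015299225 t 12.0667 q [ 0.4   0.36  1.54 -0.    1.24  0.19] F [ 0.8  0.1 -0.1] p [0.4529 0.3136 0.2795] w 0.0869
```

View pics/w7.png

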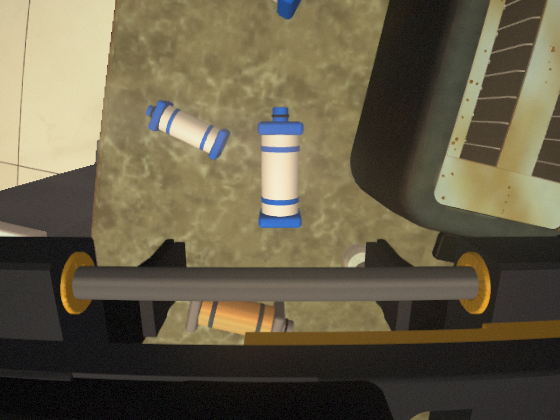

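```bash
python3 - <<'E'
from h import *
crop('w7',230,90,330,240,4,'c14')
c=load('w7')
for q in [(187,130),(215,145),(225,150)]: print('small',pd(c,*q))
E
```

```text
small [0.34277599 0.34509604 0.03414947]
small [0.37720687 0.33520655 0.03646814]
small [0.3850742  0.32779743 0.0010524 ]
```

View pics/c14.png

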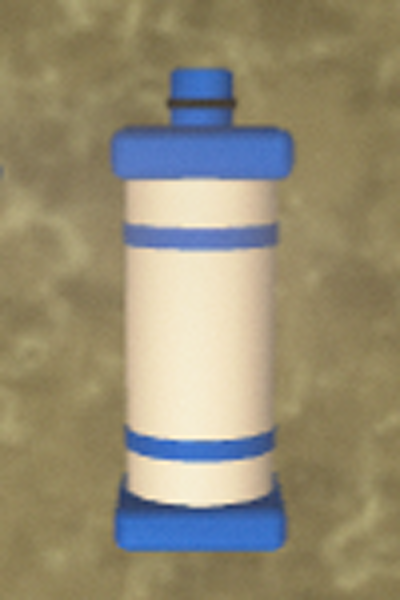

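```bash
python3 - <<'E'
from h import *
c=load('w7'); k=lambda x,y:(230+x/4-.4,90+y/4-.4)
a=pz(c,*k(202,130),.05); b=pz(c,*k(200.5,548),.05); n=pz(c,*k(201,70),.028)
d=a-b; print(a,b,np.linalg.norm(d),'yaw',np.degrees(np.arctan2(-d[0],d[1])),'mid',(a+b)/2)
print('nozzle',n,np.linalg.norm((n-(a+b)/2)[:2]), 'w',np.linalg.norm(pz(c,*k(112,150),.05)-pz(c,*k(292,150),.05)))
for p in [(200,300),(200,350)]: print(pd(c,*k(*p)))
m=(a+b)/2; to(m[0],m[1],.15)
E
```

```text
[0.4437214 0.3753146 0.05     ] [0.46814332 0.2603267  0.05      ] 0.11755274954658507 yaw 11.99069739820596 mid [0.45593236 0.31782065 0.05      ]
nozzle [0.44023626 0.39118636 0.028     ] 0.07502596469232052 w 0.04857555896457287
[0.45295913 0.33002428 0.04790498]
[0.45593883 0.31623833 0.04748469]
tool shift mm [  3.6   4.2 129.5] yaw tool y 11.94 rows 3.1059616165830053 t 12.0667 q [ 0.4   0.36  1.54 -0.    1.24  0.19] F [ 0.8  0.1 -0.1] p [0.4529 0.3136 0.2795] w 0.0869
```

Call:
step_arm(slide=[[1.8,1.7,15],[1.8,1.7,25],[0,0,30],[0,0,30],[0,0,30],[0,0,30],[0,0,30],[0,0,25],[0,0,20],[0,0,10],[0,0,5],[0,0,0],[0,0,0],[0,0,0]], twist=[0,0,0,0,0,0,0,0,0,0,0,0,0,0], jaw=66)

```text
time: 13.23
position: [0.4472, 0.3143, 0.0279]
tool_rot: [0.63, 0.777, -0.009, -0.005]
ft_force: [-10.9, -2.0, -4.4]
grip_width: 0.066
```

```bash
python3 - <<'E'
from h import *
snap('wrist','w8')
to(.456,.318,.013)
E
```

```text
tool shift mm [ 1.9  9.7 14.7] yaw tool y 11.96 rows 0.35296350799672577 t 13.2833 q [0.41 0.72 1.75 0.   0.69 0.2 ] F [-11.5   0.1  -3.8] p [0.4471 0.3143 0.0279] w 0.0657
```

View pics/w8.png

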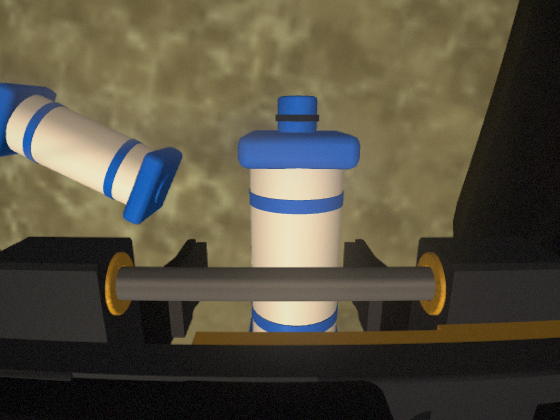

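There is an 11 N push along −x and the tool sits 9 mm off target, so something on the +x side is touching, probably the toaster. I'll check how far away it is.

```bash
python3 - <<'E'
from h import *
c=load('w7')
for q in [(362,130),(357,165),(375,200),(380,150),(400,220),(420,235),(440,160)]: print('toaster w7',pd(c,*q))
c=load('w8')
for q in [(470,150),(460,225),(480,100),(500,180),(520,230)]: print('w8',pd(c,*q))
s=snap('scene','s8'); crop('s8',60,120,340,330,2.8,'c15')
E
```

```text
toaster w7 [0.53319585 0.38606906 0.04637619]
toaster w7 [0.53405087 0.3488636  0.06121558]
toaster w7 [0.58344094 0.3054869  0.00070806]
toaster w7 [0.53568424 0.37144754 0.12261142]
toaster w7 [0.62295174 0.28672328 0.00091032]
toaster w7 [0.65538274 0.27254174 0.00097417]
toaster w7 [0.56068645 0.37600555 0.18953636]
w8 [0.53894942 0.38609104 0.00111988]
w8 [0.53590612 0.34835723 0.02127513]
w8 [0.53577897 0.41239163 0.00127961]
w8 [0.53299163 0.37595087 0.04503674]
w8 [0.53356524 0.3603316  0.06726211]
```

View pics/c15.png

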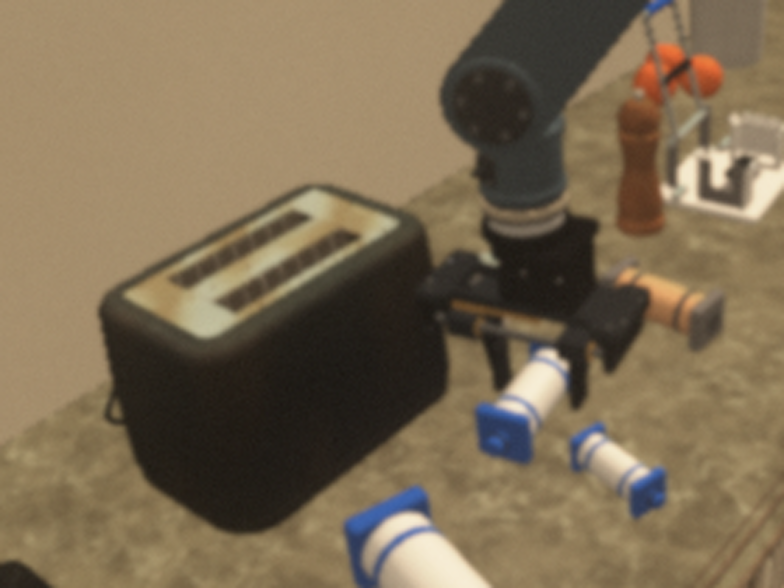

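The end of the body is touching the toaster's side at x≈0.533. I'll drag the cartridge about 30 mm toward the robot with the far finger, turning it about 12° as I go. That gives room for the body and also clears the small cartridge.

Call:
step_arm(slide=[[0,-8,0],[0,-6,0],[0,-5,0],[0,-5,0],[0,-4,0],[0,-3,0],[0,-2,0],[0,0,0],[0,0,0]], twist=[0,0,3,3,3,3,0,0,0], jaw=58)

```text
time: 14.08
position: [0.4248, 0.3131, 0.0313]
tool_rot: [0.707, 0.707, 0.001, 0.001]
ft_force: [2.1, 0.2, 0.8]
grip_width: 0.0581
```

```bash
python3 - <<'E'
from h import *
snap('wrist','w9')
to(.427,.315,.013)
E
```

```text
tool shift mm [ 1.8  2.2 18.2] yaw tool y 0.05 rows 0.436840381747982 t 14.1333 q [ 0.42  0.7   1.82 -0.    0.63  0.42] F [ 2.6 -0.7  2.1] p [0.4247 0.3132 0.0312] w 0.0581
```

View pics/w9.png

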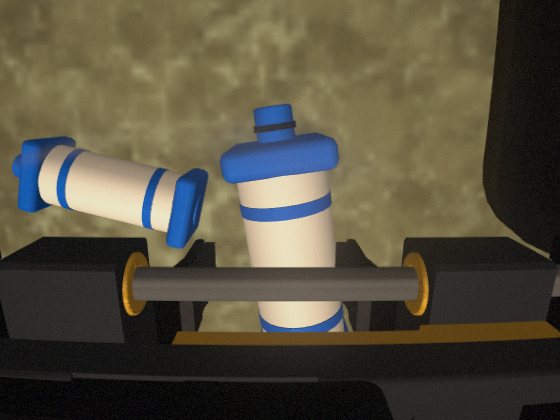

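```bash
python3 - <<'E'
from h import *
c=load('w9')
for q in [(175,240),(178,228),(195,180),(172,244),(203,175),(190,235)]: print(q,pd(c,*q))
a=pz(c,280.5,149,.05);
print(a, pz(c,272,106,.03))
E
```

```text
(175, 240) [0.37637964 0.32347944 0.03619416]
(178, 228) [0.37834259 0.32961729 0.03651869]
(195, 180) [0.38686609 0.351984   0.03276465]
(172, 244) [0.37479775 0.3214686  0.03628414]
(203, 175) [0.38727795 0.35159163 0.01548422]
(190, 235) [0.38112629 0.32240184 0.02540222]
[0.42652729 0.36783408 0.05      ] [0.42292255 0.38552622 0.03      ]
```

Call:
step_arm(slide=[[-4,2,0],[0,0,0],[0,0,6],[0,0,6],[0,0,5],[0,0,0],[0,0,0]], twist=[0,0,0,0,0,0,0])

```text
time: 14.72
position: [0.4243, 0.3086, 0.0129]
tool_rot: [0.707, 0.707, -0.002, -0.001]
ft_force: [0.7, 0.5, -1.3]
grip_width: 0.058
```

Call:
step_arm(slide=[[0,0,0],[0,0,0],[0,0,0],[0,0,0],[0,0,0],[0,0,0]], twist=[0,0,0,0,0,0], jaw=30, force=35)

```text
time: 15.22
position: [0.4246, 0.3088, 0.0136]
tool_rot: [0.707, 0.707, -0.001, -0.0]
ft_force: [-0.9, 0.2, -2.8]
grip_width: 0.0443
```

```bash
python3 - <<'E'
from h import *
snap('wrist','w10')
to(.427,.315,.013)
E
```

```text
tool shift mm [6.1 2.3 0.6] yaw tool y 0.04 rows 0.14741621549115522 t 15.2667 q [0.42 0.73 1.83 0.   0.59 0.41] F [ 0.3  0.3 -3. ] p [0.4247 0.3089 0.0136] w 0.044
```

View pics/w10.png

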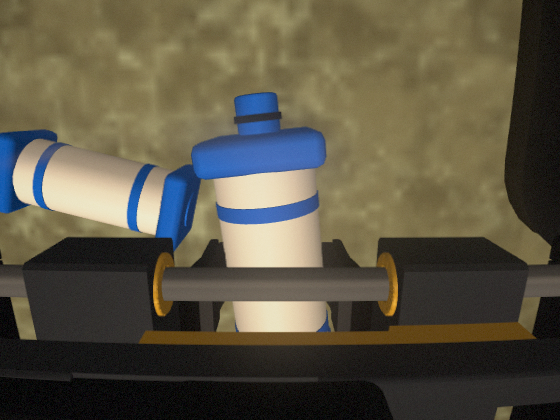

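The grip closed at 44 mm. The cartridge is still slightly askew in the jaws, so I'll lift it and measure the offset.

Call:
step_arm(slide=[[0,0,0],[0,0,-5],[0,0,-12],[0,0,-20],[0,0,-25],[0,0,-30],[0,0,-30],[0,0,-20],[0,0,0],[0,0,0]], twist=[0,0,0,0,0,0,0,0,0,0])

```text
time: 16.1
position: [0.4259, 0.3093, 0.1569]
tool_rot: [0.707, 0.707, 0.001, 0.0]
ft_force: [1.0, -0.1, -2.5]
grip_width: 0.0439
```

```bash
python3 - <<'E'
from h import *
snap('wrist','w11')
to(.427,.315,.013)
snap('scene','s11'); crop('s11',170,130,330,320,3.1,'c16')
E
```

```text
tool shift mm [  6.3   2.3 142.6] yaw tool y 0.04 rows 3.4186726632648194 t 16.15 q [ 0.42  0.48  1.74 -0.    0.91  0.41] F [ 0.3 -0.5 -2.1] p [0.4248 0.3088 0.1556] w 0.0445
```

View pics/w11.png

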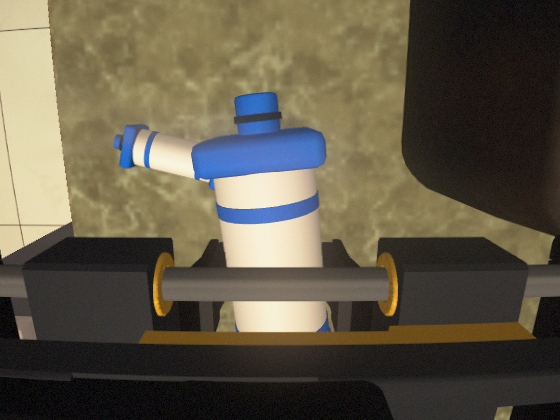

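View pics/c16.png

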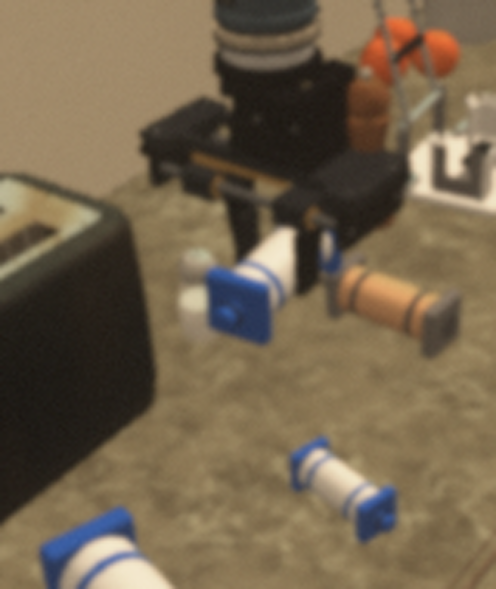

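```bash
python3 - <<'E'
from h import *
c=load('w11'); p,M,o=pose()
T=lambda P:((M.T@(P-p))*1000).round(1)
for q in [(200,150),(230,145),(260,142),(290,138),(320,140),(258,110),(240,100),(275,98),(268,210),(268,190),(272,240),(275,250),(280,320)]:
    P=pd(c,*q); print(q,T(P) if P is not None else None)
# barrel white points fit: use depth cloud rows 175-240
im=cv2.cvtColor(c['color'],cv2.COLOR_BGR2HSV)
pts=[]
for v in list(range(172,262,2)):
    for u in range(218,324,2):
        P=pd(c,u,v)
        if P is not None:
            t=M.T@(P-p)*1000
            if abs(t[1])<30 and -60<t[2]<10: pts.append(t)
pts=np.array(pts); print(len(pts))
from scipy.optimize import least_squares
def f(a):
    y0,z0,ty,tz=a; cy=y0+ty*pts[:,0]; cz=z0+tz*pts[:,0]
    return np.hypot(pts[:,1]-cy,pts[:,2]-cz)-22
r=least_squares(f,[0,0,0,0],loss='soft_l1'); print(r.x, np.degrees(np.arctan(r.x[2:])), np.abs(r.fun).mean())
E
```

```text
(200, 150) [ 56.7 -26.1 -39. ]
(230, 145) [ 58.5 -15.2 -39.2]
(260, 142) [ 59.5  -4.4 -39.1]
(290, 138) [ 61.    6.3 -39.5]
(320, 140) [ 60.3  17.1 -39.7]
(258, 110) [ 71.   -5.6 -24. ]
(240, 100) [ 74.9 -12.8 -21.7]
(275, 98) [ 75.9   1.1 -17.6]
(268, 210) [ 33.9  -1.6 -37.5]
(268, 190) [ 41.4  -1.6 -36.5]
(272, 240) [ 21.7  -0.2 -37. ]
(275, 250) [ 17.6   1.  -37.1]
(280, 320) [-13.6   3.1 -36.8]
2265
[ 1.02479694e+00 -1.48143763e+01 -1.07071647e-01 -5.11603739e-03] [-6.11146981 -0.29312479] 0.3287435891624001
```

```bash
python3 - <<'E'
from h import *
crop('w11',180,80,340,270,3.1,'c17')
c=load('w11'); p,M,o=pose()
T=lambda P:((M.T@(P-p))*1000).round(1)
for q in [(255,129),(255,131),(255,133),(255,135),(256,93),(256,95),(256,97),(256,100),(256,120),(256,128)]:
    print(q,T(pd(c,*q)))
zt=p[2]+.0398
print('cap edge',T(pz(c,257,131,zt)),'cap inner',T(pz(c,266,165,zt)))
E
```

```text
(255, 129) [ 63.6  -6.9 -24. ]
(255, 131) [ 62.8  -6.9 -23.4]
(255, 133) [ 62.   -6.9 -23. ]
(255, 135) [ 61.6  -6.5 -31.7]
(256, 93) [ 77.5  -6.4 -22.7]
(256, 95) [ 76.7  -6.4 -23.5]
(256, 97) [ 76.   -6.4 -23.6]
(256, 100) [ 74.8  -6.4 -24. ]
(256, 120) [ 67.1  -6.4 -25.2]
(256, 128) [ 64.   -6.5 -23.9]
cap edge [ 63.4  -5.4 -39.9] cap inner [ 51.3  -2.3 -39.9]
```

View pics/c17.png

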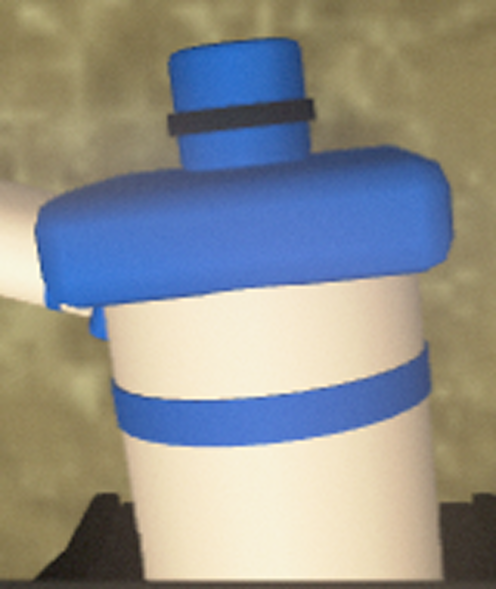

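The cylinder fit shows the cartridge level and skewed 6.1° in the jaws, with its centre at tool (2.4, 0.8, −14.8) mm. I'll carry it that way and correct for the skew at the dock. First I rise.

Call:
step_arm(slide=[[0,0,-20],[0,0,-25],[0,0,0],[0,0,0]], twist=[0,-1.9,0,0])

```text
time: 16.53
position: [0.4255, 0.3091, 0.2001]
tool_rot: [0.695, 0.719, -0.0, -0.0]
ft_force: [-0.6, 0.5, -2.9]
grip_width: 0.0441
```

```bash
python3 - <<'E'
from h import *
to(.5130,-.1762,.20)
E
```

```text
tool shift mm [-4.879e+02  7.130e+01  1.000e-01] yaw tool y 1.91 rows 11.70061911837503 t 16.5333 q [ 0.42  0.42  1.7  -0.    1.02  0.38] F [-0.6  0.5 -2.9] p [0.4255 0.3091 0.2001] w 0.0441
```

Call:
step_arm(slide=[[-15,0,0],[-30,2,0],[-32,4,0],[-32,4,0],[-32,4,0],[-32,4,0],[-32,4,0],[-32,4,0],[-32,4,0],[-32,4,0],[-32,4,0],[-32,6,0],[-32,6,0],[-32,6,0],[-30,6,0],[-20,5,0],[-9,4,0],[0,0,0],[0,0,0]], twist=[0,0,0,0,0,0,0,0,0,0,0,0,0,0,0,0,0,0,0])

```text
time: 18.12
position: [0.5117, -0.175, 0.1991]
tool_rot: [0.695, 0.719, -0.0, -0.002]
ft_force: [0.3, 0.5, -2.4]
grip_width: 0.044
```

```bash
python3 - <<'E'
from h import *
to(.5130,-.1762,.20)
c=snap('wrist','w12'); p,M,o=pose()
pts=[]
for v in range(172,262,2):
    for u in range(218,324,2):
        P=pd(c,u,v)
        if P is not None:
            t=M.T@(P-p)*1000
            if abs(t[1])<30 and -60<t[2]<10: pts.append(t)
pts=np.array(pts)
from scipy.optimize import least_squares
f=lambda a: np.hypot(pts[:,1]-a[0]-a[2]*pts[:,0],pts[:,2]-a[1]-a[3]*pts[:,0])-22
r=least_squares(f,[0,0,0,0],loss='soft_l1'); print(len(pts),r.x, np.degrees(np.arctan(r.x[2:])))
E
```

```text
tool shift mm [-1.2  1.2 -0.9] yaw tool y 1.89 rows 0.029119528955431392 t 18.1167 q [-0.54  0.44  1.66  0.    1.04 -0.57] F [ 0.3  0.5 -2.4] p [ 0.5117 -0.175   0.1991] w 0.044
2265 [-5.40015756e-01 -1.22353706e+01 -1.06007315e-01 -4.49260305e-03] [-6.05117251 -0.25740546]
```

View pics/w12.png

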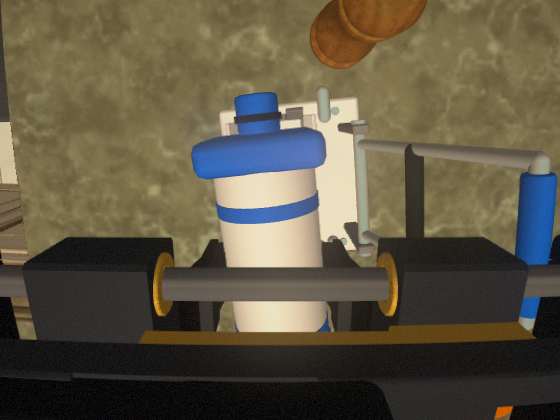

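Call:
step_arm(slide=[[-1,2,15],[0,0,25],[0,0,25],[0,0,20],[0,0,14],[0,0,0],[0,0,0],[0,0,0]], twist=[0,0,0,0,0,0,0,0])

```text
time: 18.83
position: [0.5154, -0.1764, 0.1027]
tool_rot: [0.695, 0.719, 0.0, 0.0]
ft_force: [1.0, 0.7, -2.8]
grip_width: 0.0438
```

```bash
python3 - <<'E'
from h import *
to(.5140,-.1762,.082)
c=snap('wrist','w13'); s=snap('scene','s13'); crop('s13',260,100,380,210,6,'c18')
to(.5140,-.1762,.082)
E
```

```text
tool shift mm [ 0.2 -1.4 20.7] yaw tool y 2.01 rows 0.4952776961726888 t 18.8333 q [-0.53  0.59  1.74  0.    0.82 -0.57] F [ 1.   0.7 -2.8] p [ 0.5154 -0.1764  0.1027] w 0.0438
tool shift mm [ 1.  -1.9 21.2] yaw tool y 1.98 rows 0.5073030091423961 t 18.9333 q [-0.54  0.59  1.74  0.    0.82 -0.57] F [ 0.1 -0.  -3.3] p [ 0.5159 -0.1771  0.1032] w 0.0438
```

View pics/w13.png

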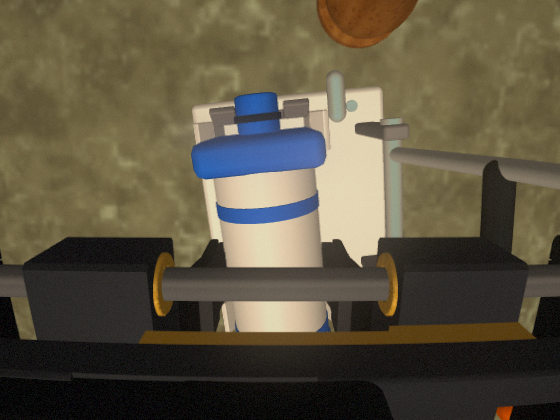

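View pics/c18.png

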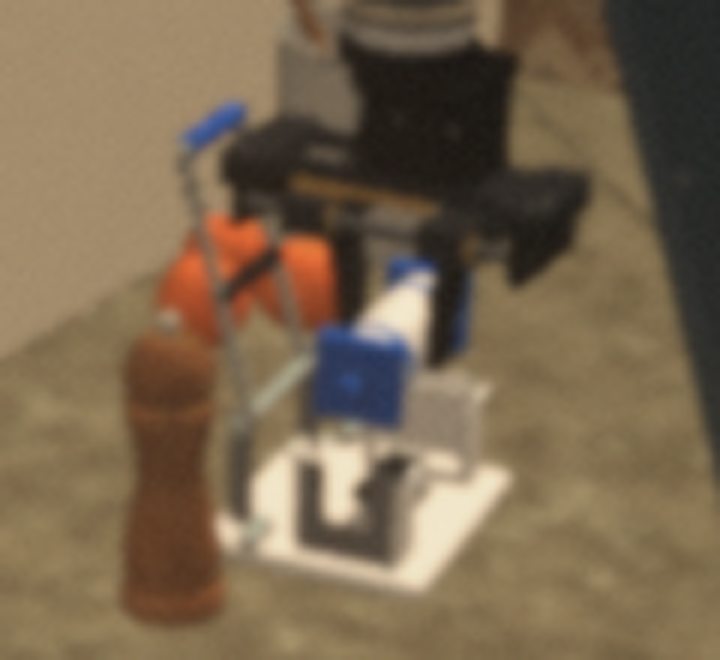

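```bash
python3 - <<'E'
from h import *
crop('w13',180,80,340,190,5,'c19')
E
```

```text
(no output)
```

View pics/c19.png

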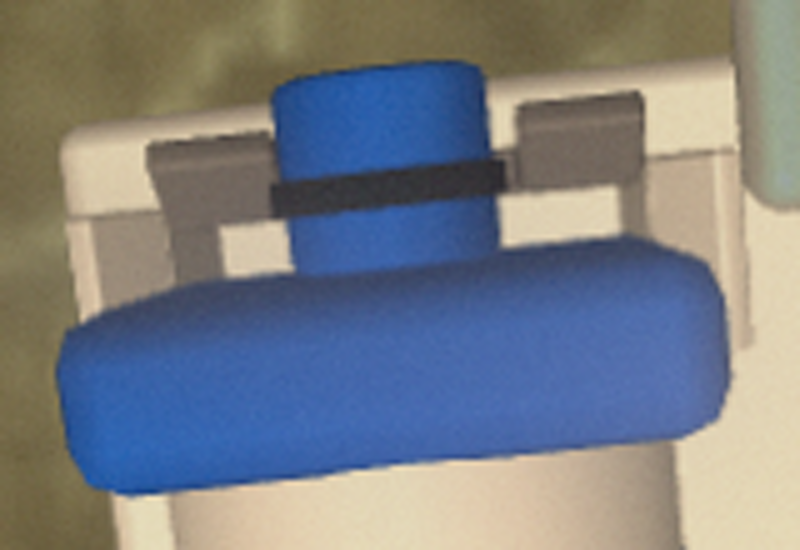

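```bash
python3 - <<'E'
from h import *
c=load('w13'); k=lambda x,y:(180+x/5-.4,80+y/5-.4)
th=np.radians(8.0); dx=np.array([np.cos(th),np.sin(th)]); dy=np.array([-np.sin(th),np.cos(th)])
seat=np.array([.5137,-.1738])
D=lambda P:(np.round([(P[:2]-seat)@dx*1000,(P[:2]-seat)@dy*1000],1),round(P[2],4))
for p in [(160,150),(635,100),(210,205),(580,150),(400,290)]: 
    print('post',D(pz(c,*k(*p),.071)),D(pd(c,*k(*p))))
for p in [(380,85),(385,150),(395,240)]: print('noz',D(pd(c,*k(*p))))
for p in [(275,85),(487,80),(380,66)]: print('noz edges',D(pz(c,*k(*p),.115)))
for p in [(65,360),(728,350)]: print('cap',D(pz(c,*k(*p),.138)),D(pd(c,*k(*p))))
for p in [(215,150),(260,120),(300,480)]:pass
for q in [(268,185),(268,200),(272,240)]: print('barrel',D(pd(c,*q)))
E
```

```text
post (array([-25.5,  71.9]), np.float64(0.071)) (array([-25.4,  71.9]), np.float64(0.0716))
post (array([25.7, 71.7]), np.float64(0.071)) (array([25.7, 71.7]), np.float64(0.0707))
post (array([-20.9,  65.6]), np.float64(0.071)) (array([-21.6,  65.6]), np.float64(0.0665))
post (array([19.4, 67.1]), np.float64(0.071)) (array([19.6, 67.1]), np.float64(0.068))
post (array([-1.5, 54.3]), np.float64(0.071)) (array([ 1.7, 57.8]), np.float64(0.1381))
noz (array([ 1.3, 73. ]), np.float64(0.1241))
noz (array([ 1.1, 68.1]), np.float64(0.1241))
noz (array([ 1.1, 61. ]), np.float64(0.1238))
noz edges (array([-7.8, 74.5]), np.float64(0.115))
noz edges (array([ 9.7, 73. ]), np.float64(0.115))
noz edges (array([ 1. , 75.1]), np.float64(0.115))
cap (array([-23.3,  55.5]), np.float64(0.138)) (array([-23.2,  55.5]), np.float64(0.1384))
cap (array([25. , 51.1]), np.float64(0.138)) (array([25., 51.]), np.float64(0.1376))
barrel (array([ 2.8, 40. ]), np.float64(0.1369))
barrel (array([ 2.2, 34.3]), np.float64(0.1373))
barrel (array([ 2. , 18.2]), np.float64(0.1372))
```

Relative to the notch posts, which sit symmetrically at ±25.6 mm, the cartridge is 1.1 mm too far in +x and its nozzle 0.5 mm short in y. I'll correct both and lower in steps while watching the force.

Call:
step_arm(slide=[[0.5,-1.2,4],[0,0,6],[0,0,6],[0,0,5],[0,0,0],[0,0,0]], twist=[0,0,0,0,0,0])

```text
time: 19.43
position: [0.5134, -0.1766, 0.0802]
tool_rot: [0.695, 0.719, -0.0, -0.001]
ft_force: [-0.4, -0.4, -2.5]
grip_width: 0.0445
```

Call:
step_arm(slide=[[0,0,2],[0,0,2],[0,0,0],[0,0,0]], twist=[0,0,0,0])

```text
time: 19.77
position: [0.5138, -0.1767, 0.0768]
tool_rot: [0.695, 0.719, -0.0, -0.0]
ft_force: [-0.7, -0.0, -2.4]
grip_width: 0.0444
```

Call:
step_arm(slide=[[0,0,1.5],[0,0,1.5],[0,0,0]], twist=[0,0,0])

```text
time: 20.02
position: [0.514, -0.1763, 0.0738]
tool_rot: [0.695, 0.719, 0.0, -0.0]
ft_force: [0.4, 2.4, -1.2]
grip_width: 0.0436
```

```bash
python3 - <<'E'
from h import *
c=snap('wrist','w14'); s=snap('scene','s14'); crop('s14',260,100,380,210,6,'c20')
to(.5140,-.1762,.082)
E
```

```text
tool shift mm [ 0.2 -0.  -8. ] yaw tool y 1.94 rows 0.19261576796131774 t 20.1167 q [-0.54  0.63  1.76  0.    0.75 -0.57] F [ 1.   2.4 -1.1] p [ 0.514  -0.1764  0.074 ] w 0.0439
```

View pics/w14.png

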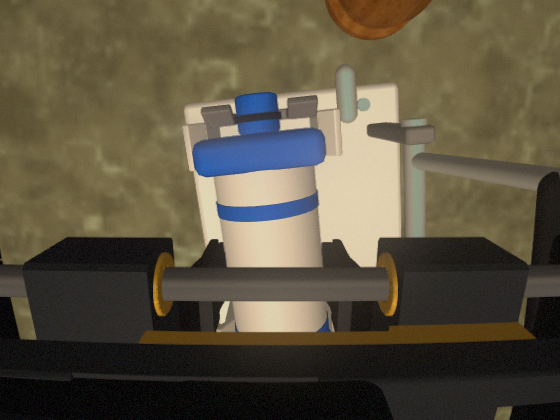

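View pics/c20.png

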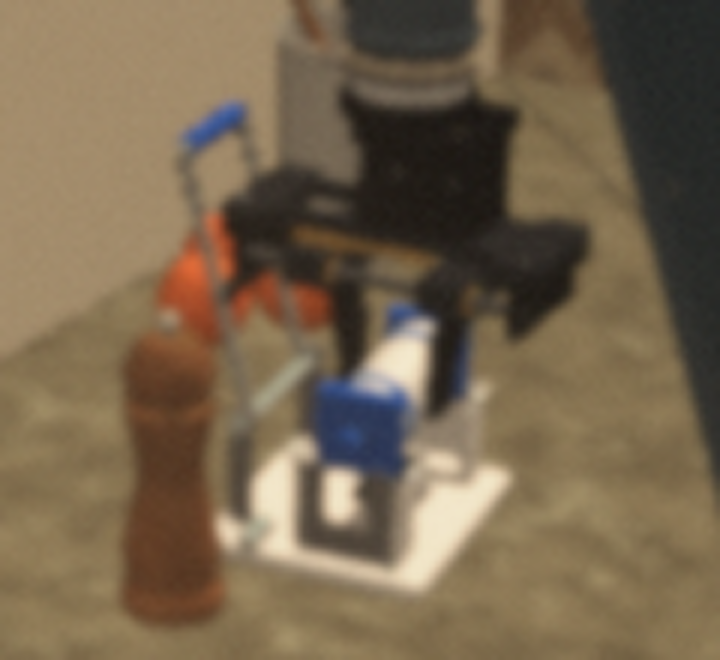

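A light 2.4 N push along +y means the rear cap is on the −y wall's flare. I'll shift 1 mm toward +y and keep lowering.

Call:
step_arm(slide=[[1,0,0],[0,0,1.5],[0,0,1.5],[0,0,0]], twist=[0,0,0,0])

```text
time: 20.45
position: [0.514, -0.1754, 0.0717]
tool_rot: [0.695, 0.719, 0.001, 0.0]
ft_force: [-1.7, 1.8, 5.8]
grip_width: 0.0446
```

Call:
step_arm(slide=[[0,0,1.5],[0,0,1.5],[0,0,0]], twist=[0,0,0])

```text
time: 20.7
position: [0.5142, -0.1754, 0.071]
tool_rot: [0.695, 0.719, 0.001, 0.001]
ft_force: [-7.5, 3.8, 20.9]
grip_width: 0.0444
```

Fz is 21 N and Fx −7.5 N, so something is bearing: the cross bar on the body, or the cap on a wall. I'll back off and look.

Call:
step_arm(slide=[[0,0,-3],[0,0,0]], twist=[0,0])

```text
time: 20.87
position: [0.5141, -0.1757, 0.0719]
tool_rot: [0.695, 0.719, 0.0, 0.001]
ft_force: [0.4, 2.8, 2.0]
grip_width: 0.0443
```

```bash
python3 - <<'E'
from h import *
c=snap('wrist','w15'); crop('w15',170,80,350,190,4.4,'c21')
to(.5140,-.1762,.082)
p,M,o=pose()
th=np.radians(8.0); dx=np.array([np.cos(th),np.sin(th)]); dy=np.array([-np.sin(th),np.cos(th)])
seat=np.array([.5137,-.1738])
D=lambda P:(np.round([(P[:2]-seat)@dx*1000,(P[:2]-seat)@dy*1000],1),round(P[2],4))
for q in [(256,100),(257,110),(259,130),(230,150),(290,145),(200,155),(320,150)]: print(q,D(pd(c,*q)))
pts=[]
for v in range(176,262,2):
    for u in range(218,324,2):
        P=pd(c,u,v)
        if P is not None:
            t=M.T@(P-p)*1000
            if abs(t[1])<30 and -60<t[2]<10: pts.append(t)
pts=np.array(pts)
from scipy.optimize import least_squares
f=lambda a: np.hypot(pts[:,1]-a[0]-a[2]*pts[:,0],pts[:,2]-a[1]-a[3]*pts[:,0])-22
r=least_squares(f,[0,0,0,0],loss='soft_l1'); print(len(pts),r.x, np.degrees(np.arctan(r.x[2:])))
E
```

```text
tool shift mm [ -0.6  -0.2 -10.4] yaw tool y 1.9 rows 0.24923273570071916 t 20.9167 q [-0.54  0.64  1.76  0.    0.74 -0.57] F [-2.4  2.6  8.6] p [ 0.5142 -0.1756  0.0716] w 0.0441
(256, 100) (array([ 0. , 72.7]), np.float64(0.0899))
(257, 110) (array([-0. , 68.8]), np.float64(0.09))
(259, 130) (array([-0.2, 60.8]), np.float64(0.0897))
(230, 150) (array([-10.8,  55.3]), np.float64(0.1065))
(290, 145) (array([11.3, 54.8]), np.float64(0.1066))
(200, 155) (array([-22.1,  54.7]), np.float64(0.1062))
(320, 150) (array([22. , 51.8]), np.float64(0.1064))
2159 [-0.99462891  9.76947906 -0.17085099 -1.43405315] [ -9.69542709 -55.11100219]
```

View pics/c21.png

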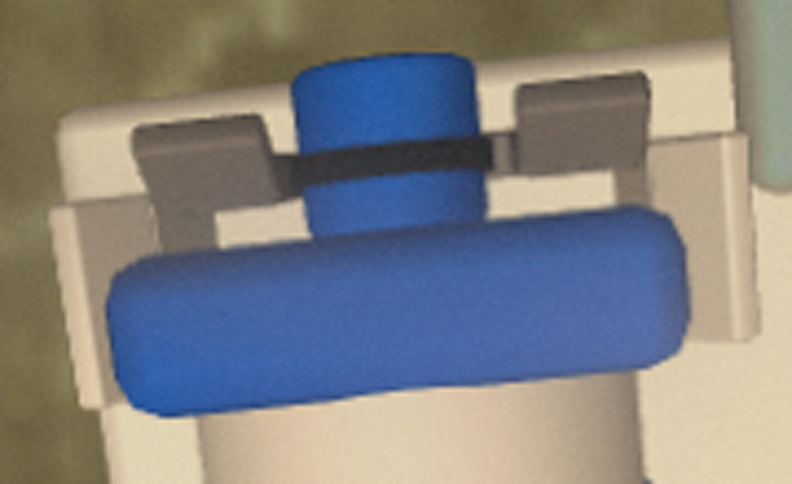

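The cap top is at 0.1065, so the caps are about 15 mm inside the walls. The nozzle is centred in the notch at x≈0. I'll release here and let it settle on the bed.

Call:
step_arm(slide=[[0,0,0],[0,0,0],[0,0,0],[0,0,0],[0,0,0],[0,0,0]], twist=[0,0,0,0,0,0], jaw=66)

```text
time: 21.42
position: [0.5142, -0.176, 0.0715]
tool_rot: [0.695, 0.719, 0.0, 0.001]
ft_force: [-2.1, 1.7, 9.1]
grip_width: 0.0647
```

```bash
python3 - <<'E'
from h import *
c=snap('wrist','w16'); crop('w16',170,80,350,260,3.3,'c22')
to(.5140,-.1762,.082)
th=np.radians(8.0); dx=np.array([np.cos(th),np.sin(th)]); dy=np.array([-np.sin(th),np.cos(th)])
seat=np.array([.5137,-.1738])
D=lambda P:(np.round([(P[:2]-seat)@dx*1000,(P[:2]-seat)@dy*1000],1),round(P[2],4))
for q in [(258,110),(259,120),(262,130),(230,150),(290,145),(210,155),(310,150),(268,200),(268,230)]: print(q,D(pd(c,*q)))
E
```

```text
tool shift mm [ -0.2  -0.2 -10.5] yaw tool y 1.97 rows 0.25069277679882584 t 21.4667 q [-0.54  0.64  1.76  0.    0.74 -0.57] F [-2.6  1.8  9.6] p [ 0.5142 -0.176   0.0715] w 0.0653
(258, 110) (array([-1.1, 69.2]), np.float64(0.0561))
(259, 120) (array([-0.4, 64.4]), np.float64(0.0736))
(262, 130) (array([ 0.5, 60. ]), np.float64(0.0759))
(230, 150) (array([-15.1,  52.6]), np.float64(0.0737))
(290, 145) (array([12.4, 51.8]), np.float64(0.0716))
(210, 155) (array([-27.1,  50.2]), np.float64(0.0604))
(310, 150) (array([23. , 46.6]), np.float64(0.0525))
(268, 200) (array([-0.1, 29.5]), np.float64(0.0826))
(268, 230) (array([-1.4, 16.8]), np.float64(0.0864))
```

View pics/c22.png

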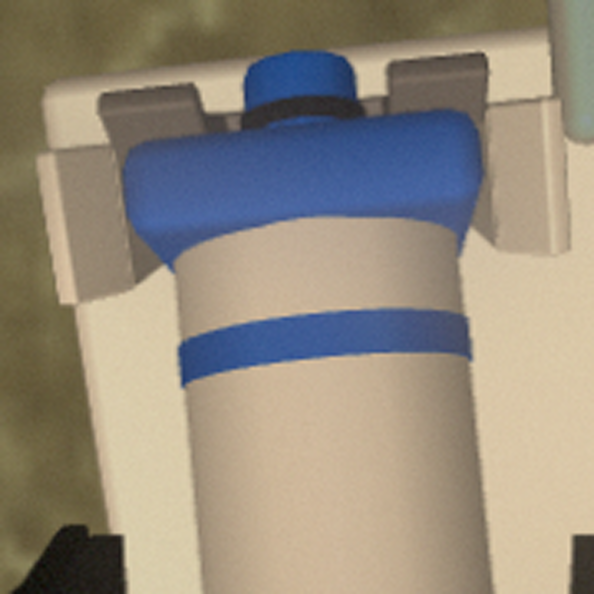

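The nozzle end has dropped into the notch, but the rear end is hung up: the barrel rises toward −y at about 17°. I'll rise, look, and then press the rear down.

Call:
step_arm(slide=[[0,0,-5],[0,0,-15],[0,0,-25],[0,0,-25],[0,0,-25],[-15,0,-10],[-15,0,0],[-10,0,0],[0,0,0],[0,0,0]], twist=[0,0,0,0,0,0,0,0,0,0])

```text
time: 22.3
position: [0.5142, -0.216, 0.1742]
tool_rot: [0.696, 0.718, -0.0, -0.002]
ft_force: [-0.1, 0.1, -0.4]
grip_width: 0.0662
```

```bash
python3 - <<'E'
from h import *
c=snap('wrist','w17'); crop('w17',170,80,370,260,4,'c23')
s=snap('scene','s17'); crop('s17',270,100,370,210,5.4,'c24')
to(.5140,-.1762,.082)
E
```

```text
tool shift mm [38.6  1.4 92.4] yaw tool y 1.91 rows 2.216458257086883 t 22.4 q [-0.6   0.49  1.65  0.    1.   -0.63] F [-0.3 -0.5 -0.5] p [ 0.5141 -0.215   0.1743] w 0.0663
```

View pics/w17.png

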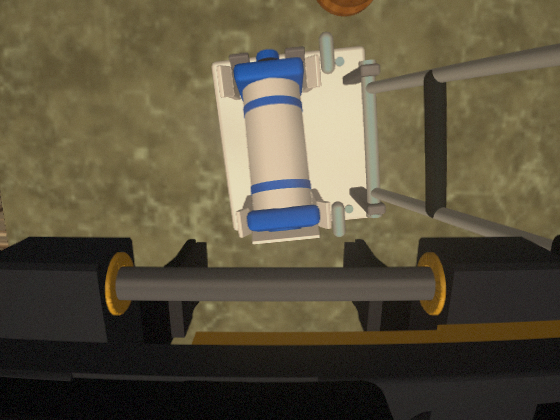

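View pics/c24.png

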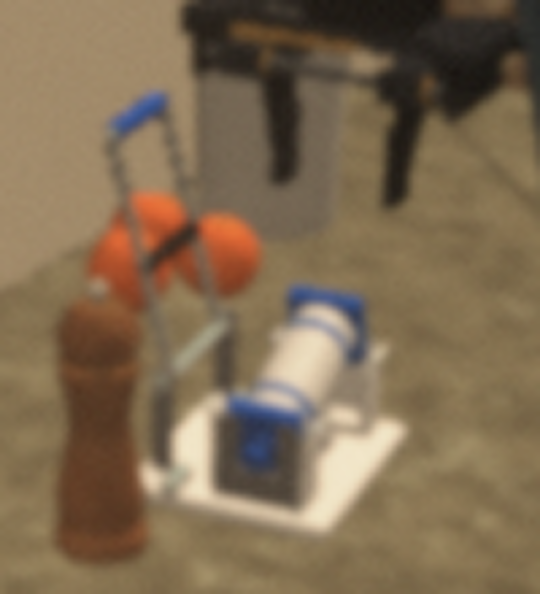

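```bash
python3 - <<'E'
from h import *
c=load('w17'); crop('w17',220,170,340,260,6.5,'c25')
th=np.radians(8.0); dx=np.array([np.cos(th),np.sin(th)]); dy=np.array([-np.sin(th),np.cos(th)])
seat=np.array([.5137,-.1738])
D=lambda P:(np.round([(P[:2]-seat)@dx*1000,(P[:2]-seat)@dy*1000],1),round(P[2],4))
for q in [(267,55),(268,72),(272,90),(275,120),(278,150),(281,180),(283,212),(284,220),(285,228),(285,233),(285,238),(255,219),(312,215)]: print(q,D(pd(c,*q)))
E
```

```text
(267, 55) (array([-0. , 71.7]), np.float64(0.0547))
(268, 72) (array([-0.5, 56.8]), np.float64(0.076))
(272, 90) (array([ 1. , 44.2]), np.float64(0.0772))
(275, 120) (array([ 0.9, 23.4]), np.float64(0.0841))
(278, 150) (array([0.8, 3.1]), np.float64(0.0914))
(281, 180) (array([  0.7, -16.8]), np.float64(0.0985))
(283, 212) (array([ -0.1, -36.9]), np.float64(0.108))
(284, 220) (array([  0., -42.]), np.float64(0.1099))
(285, 228) (array([  0., -51.]), np.float64(0.0993))
(285, 233) (array([ -0.6, -64.9]), np.float64(0.0683))
(285, 238) (array([ -1., -68.]), np.float64(0.0716))
(255, 219) (array([-19.4, -39.6]), np.float64(0.1086))
(312, 215) (array([ 19. , -40.8]), np.float64(0.1091))
```

View pics/c25.png

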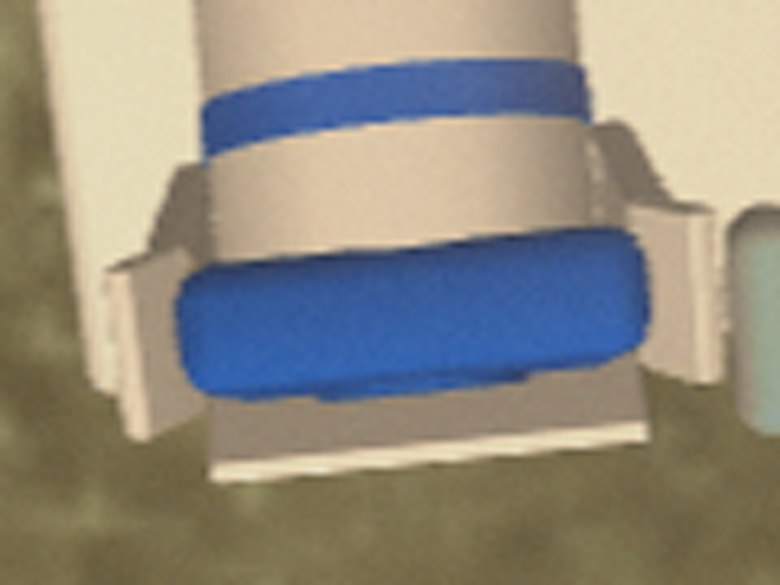

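The rear cap's lower edge sits on the −y wall's flare at about y −62.7, z 0.061, with the front down. Pressing the rear cap down with closed fingers should slide it in.

Call:
step_arm(slide=[[0,5,10],[0,0.5,15],[0,0,15],[0,0,10],[0,0,5],[0,0,0],[0,0,0],[0,0,0],[0,0,0],[0,0,0],[0,0,0],[0,0,0],[0,0,0],[0,0,0]], twist=[0,0,0,0,0,0,0,0,0,0,0,0,0,0], jaw=0, force=20)

```text
time: 23.57
position: [0.5207, -0.2155, 0.121]
tool_rot: [0.695, 0.719, 0.0, 0.0]
ft_force: [0.3, -0.6, 0.0]
grip_width: 0.0005
```

Call:
step_arm(slide=[[0,0,5],[0,0,4],[0,0,3],[0,0,3],[0,0,0]], twist=[0,0,0,0,0])

```text
time: 23.98
position: [0.5206, -0.2154, 0.1061]
tool_rot: [0.695, 0.719, -0.0, -0.0]
ft_force: [-2.0, 1.3, 5.7]
grip_width: 0.0003
```

Contact at the expected height. Pressing on.

Call:
step_arm(slide=[[0,0,2],[0,0,2],[0,0,0]], twist=[0,0,0])

```text
time: 24.23
position: [0.5209, -0.2155, 0.1053]
tool_rot: [0.695, 0.719, 0.0, 0.001]
ft_force: [-5.4, 3.7, 24.6]
grip_width: 0.0007
```

Call:
step_arm(slide=[[0,0,2],[0,0,2],[0,0,0]], twist=[0,0,0])

```text
time: 24.48
position: [0.5212, -0.2156, 0.1048]
tool_rot: [0.695, 0.719, 0.0, 0.002]
ft_force: [-10.3, 6.1, 45.8]
grip_width: 0.0006
```

It's jammed: 46 N with no movement. Comparing the two end walls (+71.9 and −68) shows the seat is really about 1.8 mm further toward +y than I had it. So I'll push the rear cap's outer face toward +y with the closed fingers, which also presses it down.

Call:
step_arm(slide=[[0,0,-8],[0,0,-14],[-15,0,0],[-17,0,0],[0,0,8],[0,0,12],[0,0,9],[0,0,0],[0,0,0]], twist=[0,0,0,0,0,0,0,0,0])

```text
time: 25.23
position: [0.5207, -0.2471, 0.0891]
tool_rot: [0.695, 0.719, -0.0, -0.002]
ft_force: [1.6, 0.3, 0.6]
grip_width: 0.0004
```

```bash
cat >> h.py <<'E'
th=np.radians(8.0); dx=np.array([np.cos(th),np.sin(th)]); dy=np.array([-np.sin(th),np.cos(th)])
seat=np.array([.5134,-.1720])
D=lambda P:(np.round([(P[:2]-seat)@dx*1000,(P[:2]-seat)@dy*1000],1),round(P[2],4))
E
python3 - <<'E'
from h import *
to(.5140,-.1762,.082)
print(D(pose()[0]))
c=snap('wrist','w18')
E
```

```text
tool shift mm [71.1 -4.4  7.2] yaw tool y 1.91 rows 1.7049546120897934 t 25.2333 q [-0.64  0.64  1.66  0.    0.84 -0.67] F [1.6 0.3 0.6] p [ 0.5207 -0.2471  0.0891] w 0.0004
(array([ -3.2, -75.4]), np.float64(0.0891))
```

View pics/w18.png

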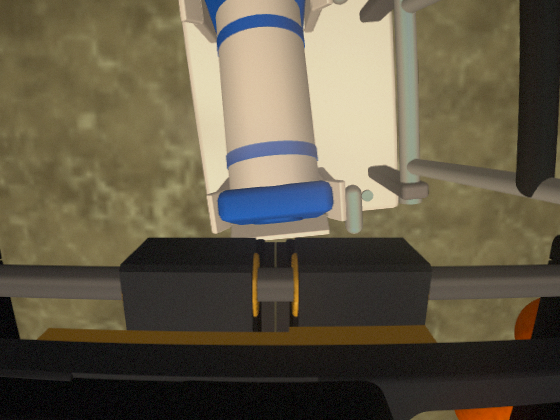

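Call:
step_arm(slide=[[4,0.4,0],[4,0.4,0],[3,0.3,0],[2,0.2,0],[0,0,0]], twist=[0,0,0,0,0])

```text
time: 25.7
position: [0.5235, -0.236, 0.0919]
tool_rot: [0.694, 0.72, -0.001, 0.002]
ft_force: [-0.2, -3.9, 1.3]
grip_width: 0.0004
```

Call:
step_arm(slide=[[2,0,0],[1.5,0,0],[0,0,0]], twist=[0,0,0])

```text
time: 25.95
position: [0.5249, -0.2354, 0.0927]
tool_rot: [0.694, 0.72, -0.001, 0.005]
ft_force: [-1.1, -9.3, 1.2]
grip_width: 0.0005
```

Call:
step_arm(slide=[[2,0,1],[2,0,1],[0,0,0]], twist=[0,0,0])

```text
time: 26.2
position: [0.5259, -0.235, 0.092]
tool_rot: [0.693, 0.721, -0.003, 0.009]
ft_force: [-3.4, -16.2, 6.3]
grip_width: 0.0004
```

```bash
python3 - <<'E'
from h import *
to(.5140,-.1762,.082)
c=snap('wrist','w19'); s=snap('scene','s19'); crop('s19',270,100,370,210,5.4,'c26')
for q in [(262,20),(265,60),(268,100),(272,140),(275,190),(277,205)]: 
    P=pd(c,*q); print(q,D(P))
E
```

```text
tool shift mm [59.4 -9.7  8.9] yaw tool y 2.21 rows 1.4239154524809947 t 26.2 q [-0.61  0.63  1.68 -0.01  0.82 -0.64] F [ -3.4 -16.2   6.3] p [ 0.5259 -0.235   0.092 ] w 0.0004
(262, 20) (array([ 8.5, 48.1]), np.float64(0.0752))
(265, 60) (array([ 8. , 29.2]), np.float64(0.0809))
(268, 100) (array([ 7.6, 10.9]), np.float64(0.0876))
(272, 140) (array([ 7.6, -6.8]), np.float64(0.0942))
(275, 190) (array([  6.7, -28.3]), np.float64(0.1014))
(277, 205) (array([  7. , -34.6]), np.float64(0.1037))
```

View pics/w19.png

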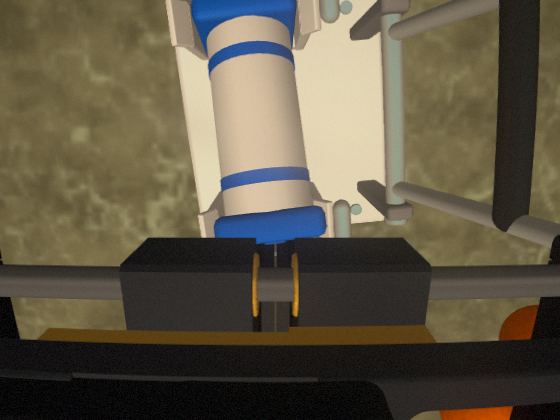

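View pics/c26.png

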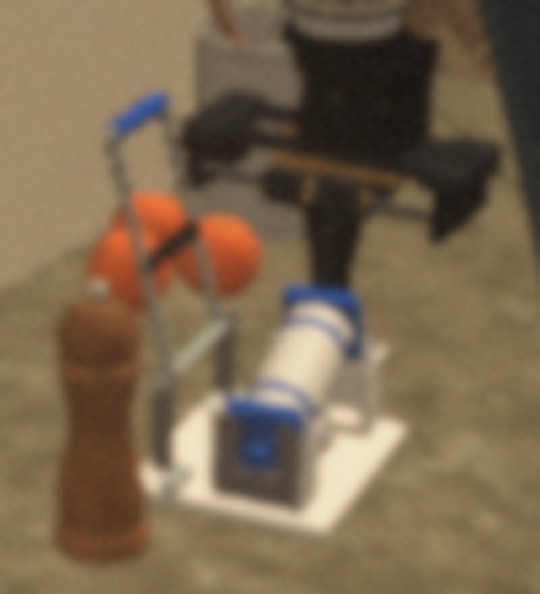

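A steady 16 N doesn't move it. The tilted cartridge is wedged corner to corner between the two end walls, and the only way to free it is to lift the rear. I'll take it out by the rear barrel, lay it flat on the free worktop, regrip it straight and redo the placing with the corrected y.

Call:
step_arm(slide=[[-5,0,-5],[-3,0,-20],[0,0,-25],[0,0,-15],[0,0,0],[0,0,0],[0,0,0],[0,0,0],[0,0,0],[0,0,0]], twist=[0,0,-3,-3,0,0,0,0,0,0], jaw=64)

```text
time: 27.13
position: [0.5221, -0.2345, 0.1528]
tool_rot: [0.657, 0.754, -0.0, -0.001]
ft_force: [0.2, -0.2, -0.4]
grip_width: 0.0588
```

```bash
python3 - <<'E'
from h import *
to(.5179,-.2037,.072)
c=snap('wrist','w20')
E
```

```text
tool shift mm [30.9  0.2 80.9] yaw tool y 7.93 rows 1.9391861650060098 t 27.1333 q [-0.62  0.54  1.63  0.    0.97 -0.76] F [ 0.2 -0.2 -0.4] p [ 0.5221 -0.2345  0.1528] w 0.0588
```

View pics/w20.png

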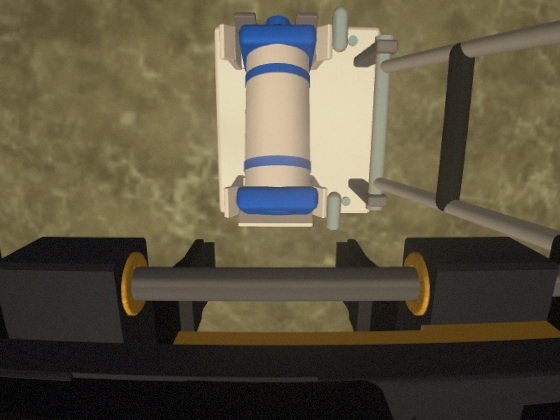

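Call:
step_arm(slide=[[10,0.5,0],[13,0,0],[8,0,5],[0,0,15],[0,0,20],[0,0,20],[0,0,12],[0,0,6],[0,0,0],[0,0,0]], twist=[0,0,0,0,0,0,0,0,0,0])

```text
time: 28.02
position: [0.5188, -0.2036, 0.0759]
tool_rot: [0.656, 0.755, 0.0, -0.0]
ft_force: [-0.1, -0.1, 0.3]
grip_width: 0.0643
```

Call:
step_arm(slide=[[0,0,1.5],[0,0,1.5],[0,0,0]], twist=[0,0,0])

```text
time: 28.27
position: [0.519, -0.2043, 0.0734]
tool_rot: [0.656, 0.754, 0.0, 0.0]
ft_force: [-0.5, -0.3, -0.2]
grip_width: 0.0639
```

Call:
step_arm(slide=[[0,0,1.5],[0,0,1.5],[0,0,0]], twist=[0,0,0])

```text
time: 28.52
position: [0.519, -0.2044, 0.0712]
tool_rot: [0.657, 0.754, 0.0, 0.001]
ft_force: [-3.7, 1.4, 7.6]
grip_width: 0.0638
```

Call:
step_arm(slide=[[0,0,0],[0,0,0],[0,0,0],[0,0,0],[0,0,0],[0,0,0]], twist=[0,0,0,0,0,0], jaw=30, force=45)

```text
time: 29.02
position: [0.519, -0.2044, 0.0712]
tool_rot: [0.657, 0.754, 0.0, 0.001]
ft_force: [-4.8, -0.1, 7.7]
grip_width: 0.048
```

Call:
step_arm(slide=[[0,0,0],[0,0,-1],[0,0,-4],[0,0,-4],[0,0,0]], twist=[0,0,0,0,0])

```text
time: 29.43
position: [0.5193, -0.2044, 0.0793]
tool_rot: [0.656, 0.754, 0.0, 0.001]
ft_force: [0.1, -0.2, -1.6]
grip_width: 0.0476
```

```bash
python3 - <<'E'
from h import *
to(.5179,-.2037,.072)
c=snap('wrist','w21')
E
```

```text
tool shift mm [ 0.9 -1.3  7.3] yaw tool y 7.95 rows 0.17485447447164124 t 29.4333 q [-0.58  0.64  1.72  0.    0.78 -0.71] F [ 0.1 -0.2 -1.6] p [ 0.5193 -0.2044  0.0793] w 0.0476
```

View pics/w21.png

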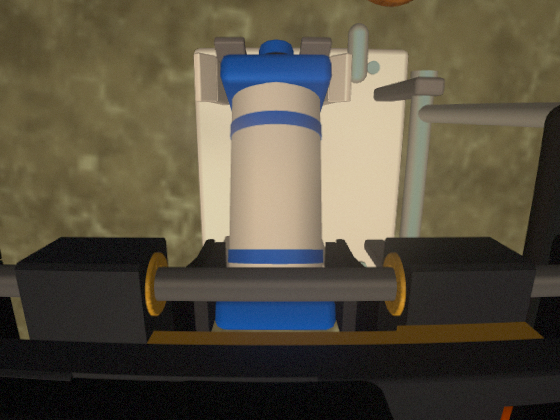

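```bash
python3 - <<'E'
from h import *
c=load('w21')
for q in [(276,44),(276,70),(276,100),(276,140),(276,180),(276,220),(276,245),(276,315)]: print(q,D(pd(c,*q)))
E
```

```text
(276, 44) (array([ 1.5, 70. ]), np.float64(0.0578))
(276, 70) (array([ 1.4, 54.8]), np.float64(0.0813))
(276, 100) (array([ 1.4, 42. ]), np.float64(0.0827))
(276, 140) (array([ 1.4, 25. ]), np.float64(0.0897))
(276, 180) (array([1.4, 8.7]), np.float64(0.0959))
(276, 220) (array([ 1.3, -7.4]), np.float64(0.1015))
(276, 245) (array([  1.3, -16.9]), np.float64(0.1058))
(276, 315) (array([  1.3, -42.2]), np.float64(0.1184))
```

The pads hold the flat rear cap (47.6 mm) with the barrel tilted 21°. I'll lift it out and take it to the free area on the −y side.

Call:
step_arm(slide=[[0,0,-8],[0,0,-15],[0,0,-20],[0,0,-20],[0,0,-15],[-15,-6,0],[-30,-12,0],[-35,-15,0],[-35,-15,0],[-35,-15,0],[-30,-14,0],[-20,-9,0],[-6,-2,0],[0,0,0],[0,0,0]], twist=[0,0,0,0,0,0,0,0,0,0,0,0,0,0,0])

```text
time: 30.73
position: [0.4599, -0.4193, 0.1566]
tool_rot: [0.657, 0.754, 0.001, -0.001]
ft_force: [-0.8, 0.1, -2.3]
grip_width: 0.048
```

```bash
python3 - <<'E'
from h import *
to(.46,-.42,.014)
c=snap('wrist','w22')
for q in [(276,44),(276,70),(276,100),(276,140),(276,180),(276,220),(276,245),(276,315)]: print(q,D(pd(c,*q)))
E
```

```text
tool shift mm [-1.100e+00  1.000e-01  1.426e+02] yaw tool y 7.9 rows 3.418706634865366 t 30.7333 q [-0.92  0.6   1.5   0.    1.05 -1.06] F [-0.8  0.1 -2.3] p [ 0.4599 -0.4193  0.1566] w 0.048
(276, 44) (array([ -87.2, -134.6]), np.float64(0.1358))
(276, 70) (array([ -87.3, -149.8]), np.float64(0.1595))
(276, 100) (array([ -87.3, -162.5]), np.float64(0.161))
(276, 140) (array([ -87.3, -179.5]), np.float64(0.1669))
(276, 180) (array([ -87.3, -195.9]), np.float64(0.1731))
(276, 220) (array([ -87.4, -211.9]), np.float64(0.179))
(276, 245) (array([ -87.4, -221.6]), np.float64(0.1828))
(276, 315) (array([ -87.4, -246.8]), np.float64(0.1955))
```

View pics/w22.png

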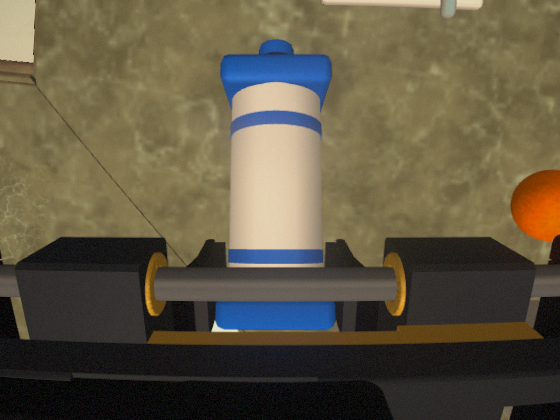

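Call:
step_arm(slide=[[0,0,15],[0,0,25],[0,0,25],[0,0,20],[0,0,15],[0,0,5],[0,0,0]], twist=[0,0,0,0,0,0,0])

```text
time: 31.37
position: [0.46, -0.4177, 0.0505]
tool_rot: [0.656, 0.755, 0.001, -0.002]
ft_force: [0.0, -0.8, -2.8]
grip_width: 0.0478
```

Call:
step_arm(slide=[[0,0,4],[0,0,5],[0,0,5],[0,0,5],[0,0,5],[0,0,5],[0,0,5],[0,0,4],[0,0,0]], twist=[0,0,0,0,0,0,0,0,0], force=12)

```text
time: 32.12
position: [0.4599, -0.4201, 0.0131]
tool_rot: [0.657, 0.754, 0.0, -0.0]
ft_force: [0.8, -0.9, -0.7]
grip_width: 0.0495
```

```bash
python3 - <<'E'
from h import *
to(.46,-.42,.014)
c=snap('wrist','w23')
for q in [(276,70),(276,100),(276,140),(276,180),(276,220),(276,245),(276,315)]: print(q,pd(c,*q))
E
```

```text
tool shift mm [ 0.1  0.1 -0.9] yaw tool y 7.93 rows 0.022394518551853693 t 32.1167 q [-0.92  0.8   1.57  0.    0.77 -1.06] F [ 0.8 -0.9 -0.7] p [ 0.4599 -0.4201  0.0131] w 0.0495
(276, 70) [ 0.44826859 -0.33721361  0.04774386]
(276, 100) [ 0.44969166 -0.34737163  0.04812821]
(276, 140) [ 0.45164856 -0.36132486  0.04785811]
(276, 180) [ 0.45370262 -0.37596605  0.04762179]
(276, 220) [ 0.45585072 -0.39127949  0.04793315]
(276, 245) [ 0.45727101 -0.40139728  0.04779601]
(276, 315) [ 0.4613334  -0.43036463  0.05050673]
```

View pics/w23.png

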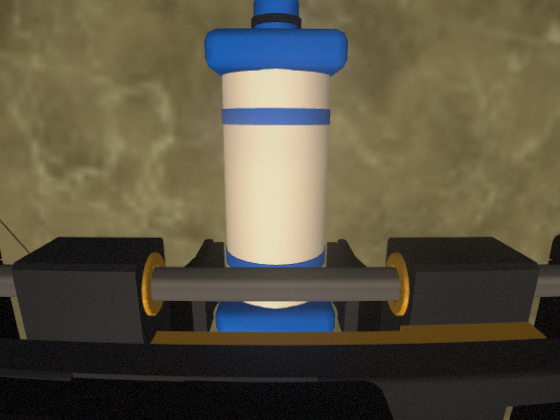

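```bash
python3 - <<'E'
from h import *
c=load('w23')
a=np.array([-np.sin(np.radians(7.93)),np.cos(np.radians(7.93)),0])
e=pz(c,276,30,.05); j=pd(c,276,72); j2=pz(c,276,71,.0475)
n=pz(c,276,302,.047)
print(e-a*.060, j-a*.046, j2-a*.046, n+a*.046)
for q in [(276,28),(276,31),(276,34),(276,300),(276,306)]: print(pd(c,*q))
E
```

```text
[ 0.45476777 -0.38397504  0.05      ] [ 0.45471829 -0.3835204   0.04842335] [ 0.4546581  -0.38307887  0.0475    ] [ 0.45444115 -0.38087286  0.047     ]
[ 0.44596727 -0.32062724  0.03538488]
[ 0.44653484 -0.32486911  0.0500047 ]
[ 0.44667576 -0.32587815  0.0502431 ]
[ 0.45613065 -0.39400931  0.10516921]
[ 0.46093016 -0.42746716  0.04842266]
```

Call:
step_arm(slide=[[0,0,0],[0,0,0],[0,0,0],[0,0,0]], twist=[0,0,0,0], jaw=62)

```text
time: 32.5
position: [0.46, -0.4199, 0.0139]
tool_rot: [0.656, 0.754, 0.0, -0.0]
ft_force: [-0.3, -0.6, -0.1]
grip_width: 0.0609
```

Call:
step_arm(slide=[[5,0,-2.5],[12,0,0],[12,0,0],[8.3,0,0],[0,0,0],[0,0,0]], twist=[0,0,0,0,0,0])

```text
time: 33.0
position: [0.4549, -0.3822, 0.0164]
tool_rot: [0.656, 0.755, 0.0, -0.0]
ft_force: [0.3, -0.5, -0.3]
grip_width: 0.062
```

Call:
step_arm(slide=[[0,0,0],[0,0,0],[0,0,0],[0,0,0],[0,0,0]], twist=[0,0,0,0,0], jaw=30, force=45)

```text
time: 33.42
position: [0.4551, -0.3839, 0.0163]
tool_rot: [0.657, 0.754, -0.0, 0.0]
ft_force: [-0.2, -0.3, 0.3]
grip_width: 0.0435
```

Call:
step_arm(slide=[[0,0,-4],[0,0,-12],[0,0,-20],[0,0,-28],[0,0,-35],[0,0,-35],[0,0,-30],[0,0,-20],[0,0,0],[0,0,0]], twist=[0,0,0,0,0,0,0,0,0,0])

```text
time: 34.25
position: [0.4551, -0.3835, 0.2017]
tool_rot: [0.656, 0.754, -0.0, 0.001]
ft_force: [0.3, -0.5, -4.2]
grip_width: 0.0431
```

```bash
python3 - <<'E'
from h import *
to(.5134,-.172,.2)
c=snap('wrist','w24'); p,M,o=pose()
pts=[]
for v in range(172,262,2):
    for u in range(218,324,2):
        P=pd(c,u,v)
        if P is not None:
            t=M.T@(P-p)*1000
            if abs(t[1])<30 and -60<t[2]<10: pts.append(t)
pts=np.array(pts)
from scipy.optimize import least_squares
f=lambda a: np.hypot(pts[:,1]-a[0]-a[2]*pts[:,0],pts[:,2]-a[1]-a[3]*pts[:,0])-22
r=least_squares(f,[0,-15,0,0],loss='soft_l1'); print(len(pts),r.x, np.degrees(np.arctan(r.x[2:])))
T=lambda P:((M.T@(P-p))*1000).round(1)
for q in [(276,92),(276,95),(276,98),(276,134),(276,140)]: print(T(pd(c,*q)))
E
```

```text
tool shift mm [201.5  87.    1.3] yaw tool y 7.94 rows 4.831137635638005 t 34.25 q [-0.89  0.51  1.53 -0.    1.1  -1.03] F [ 0.3 -0.5 -4.2] p [ 0.4551 -0.3835  0.2017] w 0.0431
2229 [-1.87020545e-01 -1.12708857e+01  1.43721500e-02  2.54486209e-03] [0.82340685 0.14580954]
[ 89.6   1.5 198.3]
[ 75.1   0.6 -20.3]
[ 74.    0.6 -19.6]
[ 60.4   0.6 -32.3]
[ 58.4   0.6 -35.3]
```

View pics/w24.png

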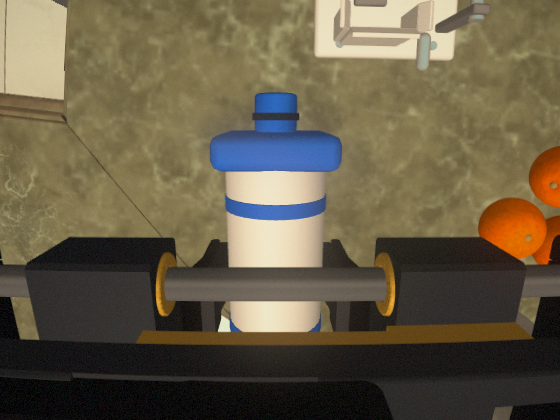

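This grip is straight (0.8°) and centred along the axis. Back to the dock.

Call:
step_arm(slide=[[10,4,0],[22,10,0],[32,14,0],[32,14,0],[32,14,0],[32,14,0],[22,10,0],[14,5,0],[5.5,2,0],[0,0,0],[0,0,0]], twist=[0,0,0,0,0,0,0,0,-0.7,0,0])

```text
time: 35.22
position: [0.5127, -0.1716, 0.1993]
tool_rot: [0.652, 0.759, -0.0, -0.001]
ft_force: [-0.5, -0.4, -3.0]
grip_width: 0.043
```

Call:
step_arm(slide=[[0,0,15],[0,0,25],[0,0,25],[0,0,20],[0,0,13],[0,0,0],[0,0,0],[0,0,0]], twist=[0,0,0,0,0,0,0,0])

```text
time: 35.88
position: [0.5138, -0.1731, 0.1029]
tool_rot: [0.652, 0.758, 0.0, 0.001]
ft_force: [-0.2, 0.5, -2.2]
grip_width: 0.043
```

```bash
python3 - <<'E'
from h import *
to(.5134,-.172,.073)
c=snap('wrist','w25'); crop('w25',180,80,360,190,4.4,'c27')
E
```

```text
tool shift mm [ 1.1 -0.3 29.9] yaw tool y 8.57 rows 0.7164288409897702 t 35.8833 q [-0.53  0.58  1.74 -0.    0.81 -0.68] F [-0.2  0.5 -2.2] p [ 0.5138 -0.1731  0.1029] w 0.043
```

View pics/c27.png

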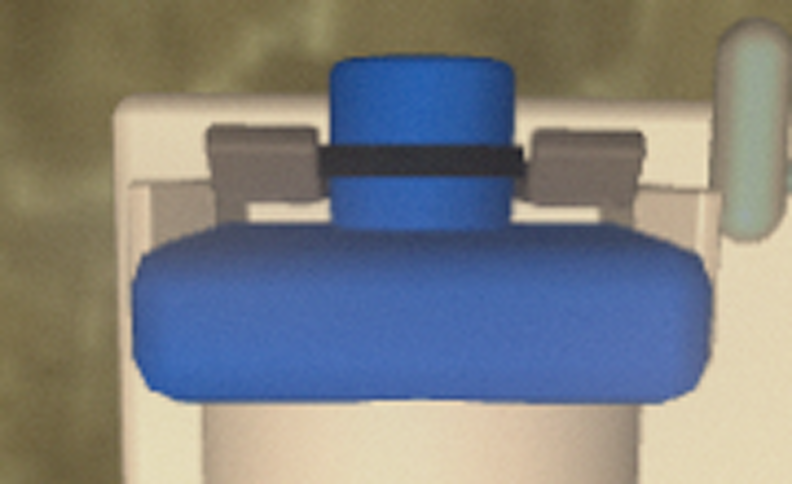

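```bash
python3 - <<'E'
from h import *
c=load('w25'); k=lambda x,y:(180+x/4.4-.4,80+y/4.4-.4)
for p in [(212,130),(638,132),(212,195),(638,200)]: print('post',D(pz(c,*k(*p),.071)),D(pd(c,*k(*p))))
for p in [(421,62),(421,64),(421,100),(421,200)]: print('noz',D(pd(c,*k(*p))))
P=pz(c,*k(421,57),.122);print(D(P))
P=pz(c,*k(421,226),.137);print('cap edge',D(P))
E
```

```text
post (array([-26.2,  70.3]), np.float64(0.071)) (array([-26.4,  70.3]), np.float64(0.0697))
post (array([25.8, 70.6]), np.float64(0.071)) (array([33.5, 71.7]), np.float64(0.0138))
post (array([-26.4,  62.5]), np.float64(0.071)) (array([-27.4,  62.3]), np.float64(0.0627))
post (array([26.1, 62.5]), np.float64(0.071)) (array([27.2, 62.3]), np.float64(0.0632))
noz (array([-0.8, 75.6]), np.float64(0.1215))
noz (array([-0.8, 75.4]), np.float64(0.1216))
noz (array([-0.8, 72.2]), np.float64(0.1211))
noz (array([-0.7, 63.3]), np.float64(0.1213))
(array([-0.8, 76. ]), np.float64(0.122))
cap edge (array([-0.7, 61.6]), np.float64(0.137))
```

Now the nozzle tip is at y 76.0, which is exactly nominal, and x is −0.7 mm. I'll trim x and lower.

Call:
step_arm(slide=[[0,0.6,5],[0,0,8],[0,0,6],[0,0,4],[0,0,2],[0,0,0],[0,0,0]], twist=[0,0,0,0,0,0,0])

```text
time: 36.52
position: [0.5139, -0.172, 0.0775]
tool_rot: [0.652, 0.758, -0.0, 0.0]
ft_force: [-0.4, -1.5, 0.3]
grip_width: 0.043
```

Call:
step_arm(slide=[[0,0,1.5],[0,0,1.5],[0,0,0]], twist=[0,0,0])

```text
time: 36.77
position: [0.5143, -0.1727, 0.0749]
tool_rot: [0.652, 0.759, -0.0, 0.001]
ft_force: [-2.4, -4.9, 4.8]
grip_width: 0.043
```

Now there is a light touch on the +y flare (Fy −4.9 N). I'll go back 1 mm toward −y.

Call:
step_arm(slide=[[-1.1,-0.4,-1],[0,0,0],[0,0,0]], twist=[0,0,0])

```text
time: 37.02
position: [0.5141, -0.1728, 0.0755]
tool_rot: [0.652, 0.758, 0.0, 0.0]
ft_force: [-0.1, -1.2, 0.7]
grip_width: 0.0428
```

Call:
step_arm(slide=[[0,0,1.5],[0,0,1],[0,0,0]], twist=[0,0,0])

```text
time: 37.27
position: [0.5143, -0.1735, 0.073]
tool_rot: [0.652, 0.758, -0.0, 0.001]
ft_force: [0.1, -3.7, 3.3]
grip_width: 0.0428
```

Call:
step_arm(slide=[[-0.8,0,-1],[0,0,0],[0,0,0]], twist=[0,0,0])

```text
time: 37.52
position: [0.514, -0.1734, 0.0737]
tool_rot: [0.652, 0.758, 0.0, 0.0]
ft_force: [1.3, -0.7, 1.7]
grip_width: 0.0427
```

Call:
step_arm(slide=[[0,0,1],[0,0,0],[0,0,0]], twist=[0,0,0])

```text
time: 37.77
position: [0.5141, -0.1736, 0.0729]
tool_rot: [0.652, 0.758, 0.0, 0.0]
ft_force: [1.2, -0.8, 2.6]
grip_width: 0.0432
```

```bash
python3 - <<'E'
from h import *
to(.5134,-.172,.073)
c=snap('wrist','w26'); crop('w26',180,80,360,260,3.3,'c28'); p,M,o=pose()
for q in [(276,95),(276,98),(276,110),(276,125),(276,150),(276,180),(276,200),(276,235)]: print(q,D(pd(c,*q)))
pts=[]
for v in range(180,262,2):
    for u in range(224,326,2):
        P=pd(c,u,v)
        if P is not None:
            t=M.T@(P-p)*1000
            if abs(t[1])<22 and -45<t[2]<-18: pts.append(t)
pts=np.array(pts)
from scipy.optimize import least_squares
f=lambda a: np.hypot(pts[:,1]-a[0]-a[2]*pts[:,0],pts[:,2]-a[1]-a[3]*pts[:,0])-22
r=least_squares(f,[0,-10,0,0],loss='soft_l1'); print(len(pts),r.x, np.degrees(np.arctan(r.x[2:])))
E
```

```text
tool shift mm [ 1.7 -0.4 -0.1] yaw tool y 8.63 rows 0.04112150792842768 t 37.7667 q [-0.53  0.63  1.76  0.    0.75 -0.68] F [ 1.2 -0.8  2.6] p [ 0.5141 -0.1736  0.0729] w 0.0432
(276, 95) (array([-0.4, 74.1]), np.float64(0.0978))
(276, 98) (array([-0.4, 73. ]), np.float64(0.0977))
(276, 110) (array([-0.4, 68.5]), np.float64(0.0973))
(276, 125) (array([-0.3, 62.8]), np.float64(0.0968))
(276, 150) (array([-0.3, 54.4]), np.float64(0.1118))
(276, 180) (array([-0.1, 43. ]), np.float64(0.108))
(276, 200) (array([-0. , 35.3]), np.float64(0.1078))
(276, 235) (array([ 0.2, 21. ]), np.float64(0.1066))
1987 [-4.73115305e-01 -9.63915779e+00  8.80744586e-04 -8.03123877e-02] [ 0.05046293 -4.59170549]
```

View pics/c28.png

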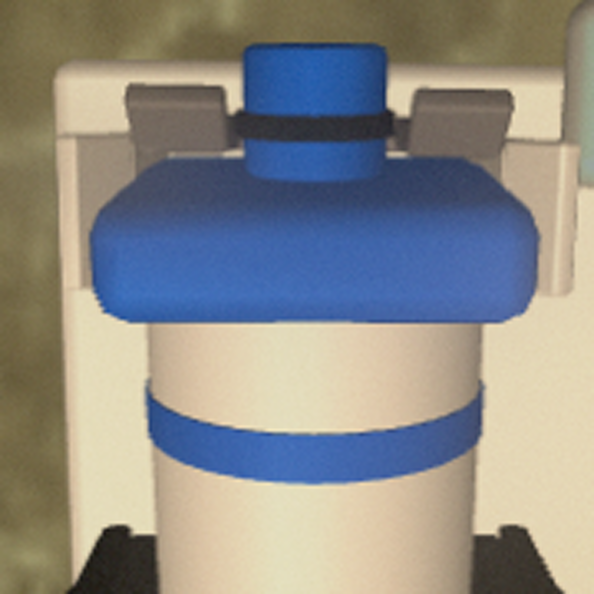

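The front cap rode up on the +y flare and the cartridge tilted about 4° in the grip. I'll lift 3 mm, shift 1 mm toward −y, lower again and check the level.

Call:
step_arm(slide=[[0,0,-3],[-1,0,0],[0,0,1.5],[0,0,1.5],[0,0,0],[0,0,0]], twist=[0,0,0,0,0,0])

```text
time: 38.32
position: [0.5132, -0.1742, 0.0722]
tool_rot: [0.652, 0.758, -0.0, -0.001]
ft_force: [0.5, -0.0, -2.9]
grip_width: 0.0432
```

```bash
cat > m.py <<'E'
from h import *
import sys
to(.5134,-.172,.073)
c=snap('wrist',sys.argv[1]); p,M,o=pose()
for q in [(276,95),(276,98),(276,110),(276,125),(276,150),(276,180),(276,200),(276,235)]: print(q,D(pd(c,*q)))
E
python3 m.py w27
```

```text
tool shift mm [ 2.2  0.5 -0.8] yaw tool y 8.65 rows 0.05273593432556396 t 38.3167 q [-0.53  0.64  1.76 -0.    0.75 -0.68] F [ 0.5 -0.  -2.9] p [ 0.5132 -0.1742  0.0722] w 0.0432
(276, 95) (array([-1.3, 73.8]), np.float64(0.0937))
(276, 98) (array([-1.3, 72.6]), np.float64(0.0944))
(276, 110) (array([-1.3, 68.1]), np.float64(0.0938))
(276, 125) (array([-1.2, 62.3]), np.float64(0.094))
(276, 150) (array([-1.1, 53.7]), np.float64(0.1089))
(276, 180) (array([-1. , 42.2]), np.float64(0.1058))
(276, 200) (array([-0.9, 34.4]), np.float64(0.1054))
(276, 235) (array([-0.7, 20.2]), np.float64(0.1051))
```

It now hangs free (Fz is just its weight) and almost level. I'll go slightly lower.

Call:
step_arm(slide=[[0,0.4,1],[0,0,1],[0,0,0],[0,0,0]], twist=[0,0,0,0])

```text
time: 38.7
position: [0.5143, -0.1746, 0.0713]
tool_rot: [0.652, 0.758, 0.0, 0.0]
ft_force: [-2.5, 0.3, 2.8]
grip_width: 0.0435
```

```bash
python3 m.py w28
```

```text
tool shift mm [ 2.7 -0.5 -1.7] yaw tool y 8.64 rows 0.06384443525271015 t 38.7 q [-0.53  0.64  1.76  0.    0.74 -0.68] F [-2.5  0.3  2.8] p [ 0.5143 -0.1746  0.0713] w 0.0435
(276, 95) (array([-0.4, 73.3]), np.float64(0.0933))
(276, 98) (array([-0.3, 72.2]), np.float64(0.0931))
(276, 110) (array([-0.3, 67.6]), np.float64(0.0933))
(276, 125) (array([-0.2, 61.8]), np.float64(0.0925))
(276, 150) (array([-0.1, 53.4]), np.float64(0.1083))
(276, 180) (array([ 0. , 41.8]), np.float64(0.1045))
(276, 200) (array([ 0.1, 34.1]), np.float64(0.1048))
(276, 235) (array([ 0.3, 19.7]), np.float64(0.1037))
```

The y position is midway between the two contact positions found (71.1 and 73.0 at this image row; now 72.2), and Fy is about 0. Releasing.

Call:
step_arm(slide=[[0,0,0],[0,0,0],[0,0,0],[0,0,0],[0,0,0]], twist=[0,0,0,0,0], jaw=64)

```text
time: 39.17
position: [0.5143, -0.1746, 0.0713]
tool_rot: [0.652, 0.758, 0.0, 0.0]
ft_force: [-3.2, 1.3, 6.0]
grip_width: 0.0624
```

```bash
python3 m.py w29; python3 - <<'E'
from h import *
crop('w29',170,80,370,260,4,'c29')
E
```

```text
tool shift mm [ 2.7 -0.5 -1.7] yaw tool y 8.65 rows 0.06450883600390069 t 39.1667 q [-0.53  0.64  1.76 -0.    0.74 -0.68] F [-3.2  1.3  6. ] p [ 0.5143 -0.1746  0.0713] w 0.0624
(276, 95) (array([-0.3, 74.7]), np.float64(0.0683))
(276, 98) (array([-0.3, 73.4]), np.float64(0.0687))
(276, 110) (array([-0.2, 68. ]), np.float64(0.069))
(276, 125) (array([-0.1, 61.3]), np.float64(0.0682))
(276, 150) (array([-0. , 51.2]), np.float64(0.0843))
(276, 180) (array([ 0.1, 37.7]), np.float64(0.0811))
(276, 200) (array([ 0.2, 28.7]), np.float64(0.0816))
(276, 235) (array([ 0.5, 11.9]), np.float64(0.0808))
```

View pics/c29.png

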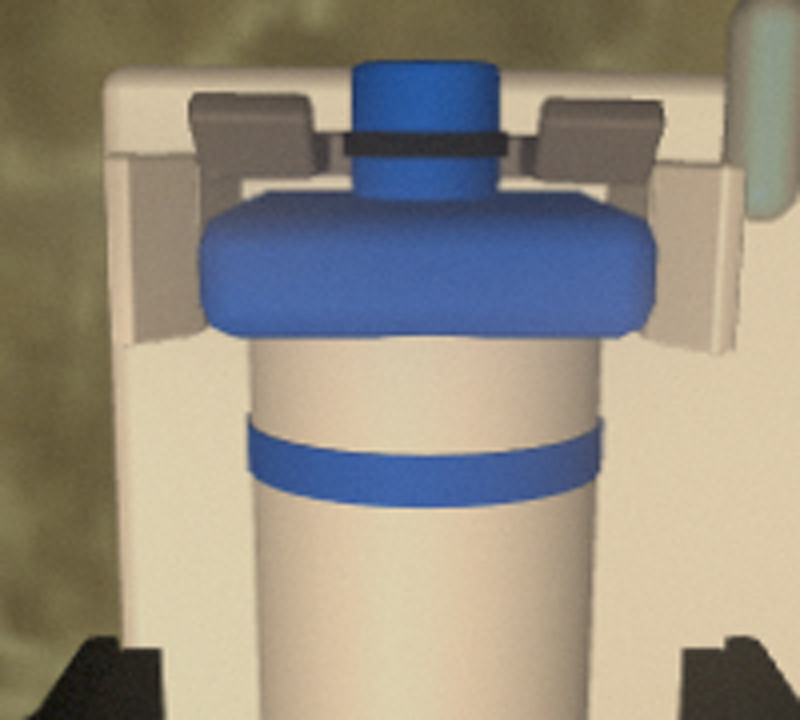

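It dropped in level: barrel top 0.081 along its whole length, nozzle in the notch. Now I rise and go to the clamp handle.

Call:
step_arm(slide=[[0,0,0],[0,0,-5],[0,0,-15],[0,0,-30],[0,0,-38],[0,0,-38],[0,0,-38],[0,0,-30],[0,0,-15],[0,0,0]], twist=[0,0,0,0,0,0,0,0,0,0], jaw=64)

```text
time: 40.05
position: [0.517, -0.176, 0.2846]
tool_rot: [0.652, 0.758, 0.001, 0.005]
ft_force: [1.8, 0.2, 0.8]
grip_width: 0.0639
```

```bash
python3 - <<'E'
from h import *
to(.626,-.161,.2013)
c=snap('wrist','w30')
E
```

```text
tool shift mm [ -1.  109.3  84.2] yaw tool y 8.65 rows 2.622080818175681 t 40.05 q [-0.53  0.34  1.56 -0.    1.23 -0.68] F [1.8 0.2 0.8] p [ 0.517  -0.176   0.2846] w 0.0639
```

View pics/w30.png

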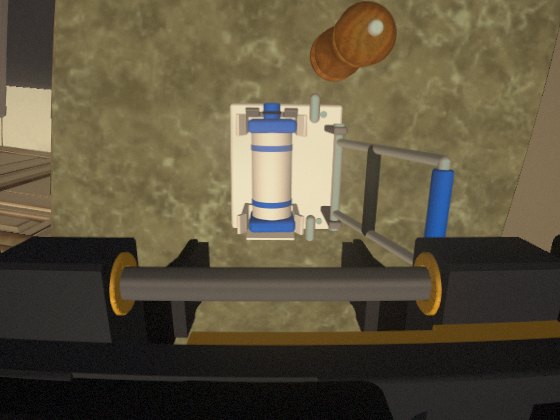

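The cartridge lies straight in the cradle, nozzle up at (272,107), with both caps between the walls. I'll check its heights and find the handle.

```bash
python3 - <<'E'
from h import *
c=load('w30')
for q in [(272,108),(272,125),(272,160),(272,190),(272,225)]: print(q,D(pd(c,*q)))
for q in [(440,180),(438,205),(436,230)]: print('handle',pd(c,*q),D(pd(c,*q)))
E
```

```text
(272, 108) (array([ 0.3, 70.5]), np.float64(0.0665))
(272, 125) (array([ 0.5, 53.6]), np.float64(0.0835))
(272, 160) (array([ 0.8, 18. ]), np.float64(0.0796))
(272, 190) (array([  1.1, -13.6]), np.float64(0.0797))
(272, 225) (array([  1.5, -51.4]), np.float64(0.0823))
handle [ 0.6174652  -0.1317712   0.22808335] (array([108.7,  25.4]), np.float64(0.2281))
handle [ 0.62040774 -0.14802412  0.22829491] (array([109.3,   8.8]), np.float64(0.2283))
handle [ 0.62341806 -0.16476831  0.22874706] (array([110. ,  -8.2]), np.float64(0.2287))
```

Call:
step_arm(slide=[[0,20,0],[0,35,0],[0,33,0],[1,16,0],[0,4,0],[0,0,10],[0,0,25],[0,0,25],[0,0,15],[0,0,6],[0,0,0]], twist=[0,0,0,0,0.6,0,0,0,0,0,0])

```text
time: 41.02
position: [0.6179, -0.1569, 0.1958]
tool_rot: [0.656, 0.755, -0.001, -0.003]
ft_force: [0.4, -0.1, -0.5]
grip_width: 0.064
```

Call:
step_arm(slide=[[0,0,0],[0,0,0],[0,0,0],[0,0,0],[0,0,0],[0,0,0],[0,0,0],[0,0,0],[0,0,0],[0,0,0],[0,0,0]], twist=[0,0,0,0,0,0,0,0,0,0,0], jaw=0, force=35)

```text
time: 41.93
position: [0.6233, -0.1571, 0.1997]
tool_rot: [0.656, 0.755, 0.002, 0.002]
ft_force: [5.4, 2.2, 0.0]
grip_width: 0.0129
```

```bash
python3 - <<'E'
from h import *
to(.626,-.161,.2013)
q0=1.84; r=155
qs=np.linspace(q0,0,25)
P=np.c_[-np.cos(qs),np.sin(qs)]*r
print(np.c_[qs[1:],np.diff(P,axis=0)].round(1).tolist(), P[-1]-P[0])
E
```

```text
tool shift mm [-4.2  2.1 -1.6] yaw tool y 8.03 rows 0.10171098343793429 t 41.9333 q [-0.42  0.57  1.41  0.    1.16 -0.56] F [5.4 2.2 0. ] p [ 0.6233 -0.1571  0.1997] w 0.0129
[[1.8, -11.6, 2.7], [1.7, -11.7, 1.8], [1.6, -11.8, 0.9], [1.5, -11.9, 0.0], [1.5, -11.8, -0.9], [1.4, -11.7, -1.8], [1.3, -11.6, -2.7], [1.2, -11.3, -3.6], [1.2, -11.0, -4.4], [1.1, -10.7, -5.3], [1.0, -10.2, -6.1], [0.9, -9.7, -6.8], [0.8, -9.2, -7.6], [0.8, -8.6, -8.2], [0.7, -7.9, -8.9], [0.6, -7.2, -9.4], [0.5, -6.5, -10.0], [0.5, -5.7, -10.4], [0.4, -4.9, -10.8], [0.3, -4.0, -11.2], [0.2, -3.1, -11.5], [0.2, -2.3, -11.7], [0.1, -1.4, -11.8], [0.0, -0.5, -11.9]] [-196.22440072 -149.4173644 ]
```

The handle is gripped at 12.9 mm. Now I swing the clamp down.

Call:
step_arm(slide=[[0,-11.6,-2.7],[0,-11.7,-1.8],[0,-11.8,-0.9],[0,-11.9,0],[0,-11.8,0.9],[0,-11.7,1.8],[0,-11.6,2.7],[0,-11.3,3.6],[0,-11.0,4.4],[0,-10.7,5.3],[0,-10.2,6.1],[0,-9.7,6.8]], twist=[0,0,0,0,0,0,0,0,0,0,0,0])

```text
time: 42.93
position: [0.4896, -0.1756, 0.174]
tool_rot: [0.656, 0.754, 0.002, 0.002]
ft_force: [4.4, 4.8, 4.4]
grip_width: 0.0128
```

Call:
step_arm(slide=[[0,-9.2,7.6],[0,-8.6,8.2],[0,-7.9,8.9],[0,-7.2,9.4],[0,-6.5,10.0],[0,-5.7,10.4],[0,-4.9,10.8],[0,0,0],[0,0,0]], twist=[0,0,0,0,0,0,0,0,0])

```text
time: 43.68
position: [0.4391, -0.1826, 0.1067]
tool_rot: [0.657, 0.754, 0.001, 0.001]
ft_force: [6.1, 4.3, -7.2]
grip_width: 0.0127
```

```bash
python3 - <<'E'
from h import *
to(.436,-.185,.053)
h=D(pose()[0]); print(h)
c=snap('wrist','w31')
E
```

```text
tool shift mm [-2.  -3.6 53.7] yaw tool y 7.93 rows 1.2883485720758863 t 43.6833 q [-0.63  0.51  1.91  0.    0.72 -0.77] F [ 6.1  4.3 -7.2] p [ 0.4391 -0.1826  0.1067] w 0.0127
(array([-75. ,  -0.2]), np.float64(0.1067))
```

View pics/w31.png

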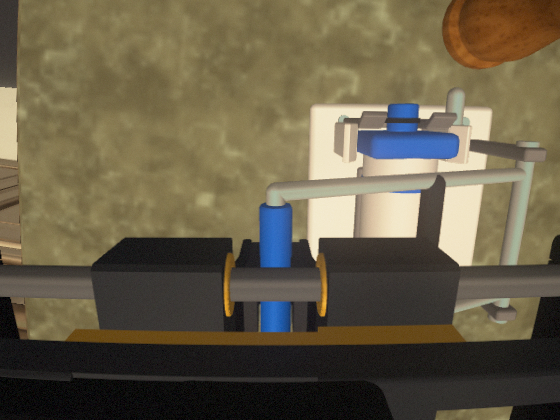

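The clamp angle is now about 0.36 rad and the cross bar is coming down over the barrel. Finishing the arc.

Call:
step_arm(slide=[[0,-2.9,8.6],[0,-2.5,8.8],[0,-2,9],[0,-1.4,9.2],[0,-0.8,9.3],[0,-0.3,9.3],[0,0,0],[0,0,0]], twist=[0,0,0,0,0,0,0,0])

```text
time: 44.4
position: [0.4293, -0.1841, 0.0529]
tool_rot: [0.656, 0.754, 0.001, 0.001]
ft_force: [6.0, 5.5, -2.5]
grip_width: 0.013
```

```bash
python3 - <<'E'
from h import *
to(.436,-.185,.051)
print(D(pose()[0]))
c=snap('wrist','w32')
for q in [(276,200),(276,215),(276,228)]: print(D(pd(c,*q)))
E
```

```text
tool shift mm [-1.8  6.5  1.9] yaw tool y 7.96 rows 0.15539049206133762 t 44.4 q [-0.65  0.62  1.96  0.    0.56 -0.79] F [ 6.   5.5 -2.5] p [ 0.4293 -0.1841  0.0529] w 0.013
(array([-84.9,  -0.3]), np.float64(0.0529))
(array([-85. ,  35.1]), np.float64(0.0806))
(array([-85. ,  29.8]), np.float64(0.0838))
(array([-85. ,  24.3]), np.float64(0.0834))
```

View pics/w32.png

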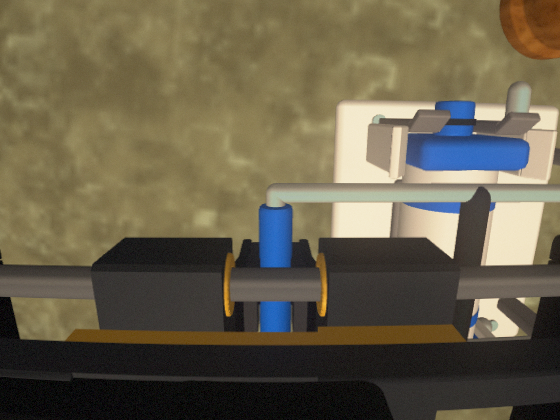

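The handle centre is at about 0.0766, so the angle is about 0.02 rad. I'll press a little further onto the stop.

Call:
step_arm(slide=[[0,0,2],[0,0,2],[0,0,1],[0,0,0],[0,0,0]], twist=[0,0,0,0,0])

```text
time: 44.87
position: [0.4293, -0.1842, 0.0502]
tool_rot: [0.656, 0.755, 0.001, 0.001]
ft_force: [1.6, 6.2, 17.3]
grip_width: 0.0128
```

```bash
python3 - <<'E'
from h import *
print(D(pose()[0]),pose()[2]['ft_force'])
c=snap('wrist','w33')
for q in [(276,210),(276,215),(276,228),(455,115),(465,150),(430,225)]: print(D(pd(c,*q)))
E
```

```text
(array([-85. ,  -0.3]), np.float64(0.0502)) [ 1.58608166  6.2263602  17.25962434]
(array([-85.1,  31.7]), np.float64(0.0808))
(array([-85.1,  29.7]), np.float64(0.0807))
(array([-85.1,  24.3]), np.float64(0.0807))
(array([-4.6, 69. ]), np.float64(0.0549))
(array([-7.2, 54.9]), np.float64(0.0717))
(array([-14.7,  19.9]), np.float64(0.0628))
```

The clamp is on its stop (Fz 17 N), with the handle centre at about 0.0737 and the cap tops at 0.0717, so the cartridge is fully home. Releasing and moving up.

Call:
step_arm(slide=[[0,0,0],[0,0,0],[0,0,0],[0,0,0],[0,0,0],[0,0,0],[0,0,-5],[0,0,-15],[0,0,-30],[0,0,-35],[0,0,-35],[0,0,-30],[0,0,-10],[0,0,0],[0,0,0]], twist=[0,0,0,0,0,0,0,0,0,0,0,0,0,0,0], jaw=50)

```text
time: 46.17
position: [0.4278, -0.1846, 0.2086]
tool_rot: [0.656, 0.755, 0.0, 0.001]
ft_force: [-0.6, -0.2, -0.3]
grip_width: 0.0501
```

```bash
python3 - <<'E'
from h import *
print(pose()[0],pose()[2]['ft_force'],pose()[2]['grip_width'])
c=snap('wrist','w34'); t=snap('top','t34'); s=snap('scene','s34')
E
```

```text
[ 0.42783823 -0.18457959  0.20858115] [-0.64301768 -0.18593246 -0.26128506] 0.05010317781500135
```

View pics/w34.png

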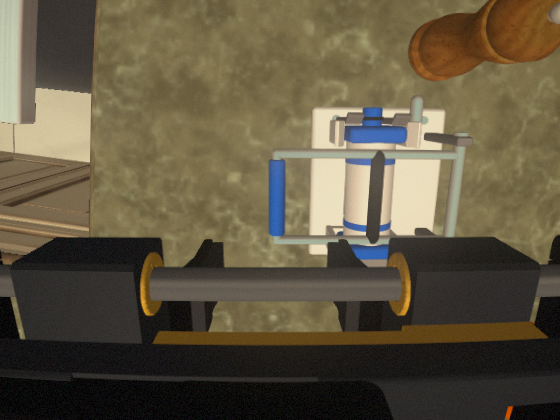

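View pics/t34.png

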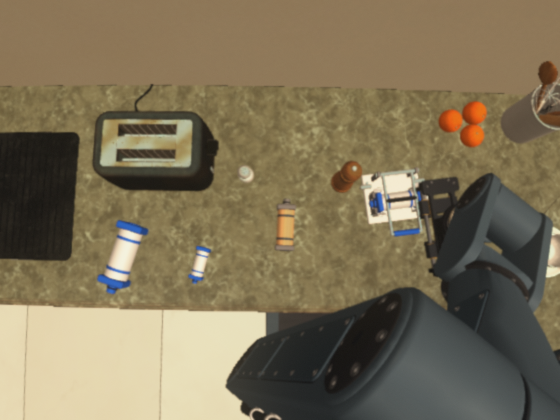

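View pics/s34.png

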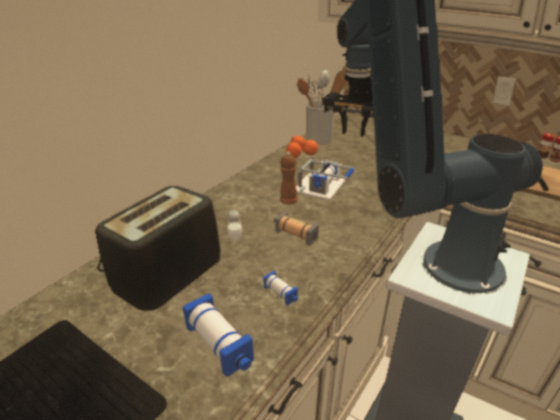

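The clamp is shut over the cartridge, the nozzle shows in the notch at (372,112), and the mill, salt shaker and spent cartridge are where they were. Last height checks before handing in.

```bash
python3 - <<'E'
from h import *
c=load('w34')
for n,q in [('handle',(277,170)),('handle',(277,220)),('noz',(372,113)),('cap',(373,135)),('barrel',(356,180)),('barrel',(357,210)),('rearcap',(372,252)),('xbar',(376,200))]: print(n,D(pd(c,*q)))
t0,t=load('top0'),load('t34')
a=t0['color'].astype(int);b=t['color'].astype(int)
for n,(x0,y0,x1,y1) in dict(salt=(230,160,262,188),spent=(272,198,300,255),mill=(328,158,364,196)).items(): print(n,np.abs(a-b)[y0:y1,x0:x1].mean().round(2))
robot.hand_in()
print(pose()[2]['time'])
E
```

```text
handle (array([-85.2,  24.3]), np.float64(0.0822))
handle (array([-85.1, -18.7]), np.float64(0.0812))
noz (array([-2.4, 70.7]), np.float64(0.0551))
cap (array([-4.9, 52.5]), np.float64(0.0716))
barrel (array([-15.2,  12.8]), np.float64(0.0629))
barrel (array([-13.1, -14.3]), np.float64(0.0642))
rearcap (array([  1.4, -51.9]), np.float64(0.0712))
xbar (array([-1. , -1.4]), np.float64(0.0799))
salt 7.3
spent 7.42
mill 5.91
the job is handed in; nothing more can be done
the job is handed in; nothing more can be done
```

The fresh cartridge is in the dock with its nozzle in the notch, the clamp is shut on it, and I handed the job in at about 46 s of the 69 s allowed. No verdict is reported, so this rests on my own last checks.

**What happened on the way**
- **Fingertip height:** the fingertips sat about 20 mm higher than the reported TCP and overhang implied. The first pinch of the clamp handle slipped off because of this. I corrected for it using the camera images.
- **Toaster contact:** the gripper body touched the toaster lightly (about 11 N) at the pick. I dragged the cartridge about 30 mm clear before gripping it.
- **First placing jammed:** the rear cap caught on the wall flare and the cartridge wedged at about 19°. Pressing on it with up to 46 N did not free it. I took it out, laid it flat on the free worktop, regripped it straight and placed it again. It then dropped in level, with its centre about 58 mm above the worktop and the clamp fully up.

**Last checks**

| Check | Measured | Nominal |
|---|---|---|
| Clamp handle centre height (angle about 0.01 rad) | about 74–75 mm | 73 mm (0 rad) |
| Cap tops, front and rear | 71.6 and 71.2 mm | 70 mm |
| Nozzle top (in the notch) | 55 mm | 54 mm |

- These heights read 1–2 mm high, which is within the camera calibration.
- The spent cartridge, salt shaker and mill look unmoved in the before and after pictures. I did not re-measure their positions, and the numerical image comparison I ran on them was not conclusive.
- At hand-in the gripper was open, about 15 cm above the dock, with no force on it.

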